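# Clip the spare relay into the mill's control unit

## Robot

A 7-joint arm with a two-finger parallel gripper is mounted at the origin on the work surface. World frame = base frame: x ahead of the robot, y to its left, z up, the work surface at z = 0. Lengths are in m, angles in rad, forces in N, time in s.
With the tool pointing down it reaches from about 0.425 to 0.925 m from the base axis. Payload 6.8 kg.
Tool frame: the origin (TCP) lies midway between the tips of the shut fingers; the grasp point (between the pads) lies r.grasp_offset behind it (r.grasp_offset is the distance from the TCP to the grasp point, in m); z points along the fingers, y is the direction in which the jaws open and shut (so a half turn about z gives the same grasp; the last joint's range is limited). The gripper opens to 85 mm and grips with 20 to 120 N. Pads are 22 mm wide; open, the fingers measure 114 mm over their backs; the gripper's body (76 mm by 85 mm) begins 54 mm behind the grasp point. The pads swing forward as they close: fully open they stand 13 mm farther back than shut.
Start: joints at [1.159, 0.477, 0.022, 1.555, -0.011, 1.109, -0.083], TCP at [0.202, -0.644, 0.231] pointing down, gripper open.
Joint ranges: [-2.96, 2.96], [-0.34, 2.1], [-1.41, 1.46], [0.24, 2.44], [-1.37, 4.51], [0.17, 1.92], [-2.96, 2.96]. Speed limits (rad/s): [2.39, 2.39, 3.14, 3.14, 3.14, 3.14, 3.14].

## Interface

Orientations are given as a rotation vector (axis times angle).
In Python, from bench import r gives the robot as it stands. The module is installed in compiled form; this text tells all that it offers.
- The arm moves only by the tool send_rows, never from a script. Its argument "moves" is one flat list of numbers, 4 for each row, row after row: the shift along the tool's x, y, z in mm, then the turn about the tool's z in degrees. A call has 1 to 8 rows; each row is the pose to reach, as a shift and turn from the pose commanded when the call began, along the tool's axes at that moment; what a row does not reach only later rows make up. A row lasts 1/8 s, in which the tool goes at most 62.5 mm and 10.7 degrees, less where a joint would pass 70% of its speed; a pose out of reach is approached as far as the arm can. A call with a gripper value outside its range is refused whole. "hand" is the closure, from 0 (fully open) to 1 (shut), set as the call begins (left out, the last holds). The fingers move at their own pace and stop on an object; "newtons" is the grip in N (left out, the last holds). Time passes only in rows, so rows that repeat a pose let the fingers close. It gives the time, the measured TCP pose, the force and the opening at its end, in the units of the state.
- r.get_obs(): the state, without advancing time (a new reading comes with each control period).
- r.grab_frame(name): name is "scene" or "side" or "wrist"; returns a dict with "img" (420x560x3 uint8, red, green, blue), "mtx" (3x3 intrinsics, pixels), "world_to_cam" (4x4, takes a point from world to camera coordinates). Camera axes: x right, y up, looking along -z (the intrinsics and any distortion apply to the point x, -y, -z); pixel columns grow to the right and rows downward; lengths in m; the calibration is good to about 2 mm. A picture is of the moment at which its call begins. There is no depth.
- r.hand_in(): hands the job in, once; it reports no verdict.
The state is a dict: "clock": time; "joints": joint angles; "qvel": joint speeds; "tau": joint torques, N m; "tcp_pos": TCP position; "orientation": TCP orientation; "contact_force": force on the tool from outside, world axes, zero at the start; "moment": the same for the moment, N m; "grip_width": finger opening in m.
Only numpy, scipy, OpenCV 4.12 (cv2) and the standard library are available. Lean on these libraries where they do the work, as an engineer would, in place of code of your own. Each camera call takes 0.05 s, during which the arm holds its last target.

## Task

Lift the orange blanking cover off the open control unit and lay it flat in the green tray. Then fit the blue relay in the gap between the two fixed modules: hook its yellow lip under the rail edge nearest the robot while the relay is tilted, and rock it down until its orange sprung foot clicks under the far edge and it sits square and fully home on the rail. Leave the other things on the bench as they are.

Things in the scene. Friction and masses are not known exactly. Their poses are not given: they have to be found in the camera images.
- unit: Open control unit lying on its back, fixed to the bench: grey plate 160 (x) x 270 mm (y), 6 mm thick, rim 14 mm high. Origin at the centre of its underside; x away from the robot, y along the rail, z up. Its rail runs 250 mm along y, end stops at y = +-118 mm.
- rail_mid (a point): Centre of the aluminium rail's flat top, 28 mm above the bench; axes as the unit: x across the rail away from the robot, y along it, z up. The top is a flange 35 mm wide, 3 mm thick: near edge at x = -17.5 mm, far edge at +17.5 mm. It overhangs a 20 mm web by 7.5 mm each side, with 19 mm free height below it.
- module_left: Fixed module on the rail at +y of the gap, grey with a black upper block. Origin on the rail top, mid underside; axes as rail_mid. 90 mm (x) x 54 mm (y), 40 mm tall, with an upper block 45 x 54 mm from 40 to 80 mm over its middle.
- module_right: Fixed module at -y of the gap, grey with a white upper block; sizes and frame as module_left. The gap between the two is 56 to 96 mm wide; its middle may be off rail_mid.
- relay_grip (a point): Centre of the loose blue relay's upper block, where it is gripped; relay x runs from lip end to foot end, z up. Block 45 (x) x 36 (y) mm, 20 mm below to 20 mm above this point; under it the body is 90 (x) x 36 (y) x 40 mm, its underside 60 mm below this point. 0.18 to 0.31 kg. Starts upright on its legs on the bench, this point 71.5 mm up.
- relay_seat (a point): Centre of the relay's underside, relay axes, 60 mm below relay_grip. It rests on the rail top when home: then at rail_mid's x and z (about 1 mm play in x). Legs, lip and foot reach 11.5 mm below it.
- relay_lip (a point): Top edge of the yellow lip's tip: x = -13.5, z = -6.5 mm from relay_seat. The lip (32 mm wide, 5 thick) points to +x from a leg at x = -26 to -18.5 mm. The slot under the body is 6.5 mm high, 5 deep, and takes the 3 mm near flange with the relay's foot end tilted up by up to 0.5 rad; at 0.45 the foot clears the far flange.
- relay_foot (a joint): Relay's sprung orange foot, sliding outward (relay +x), m: 0 = sprung in (at rest or clicked), 0.007 = full out. 0.5 N/mm, preload 1 N. Hook 20 mm wide: flat top at z = -4.2, tip at x = +13.5 mm from relay_seat. Pressed down (5 to 10 N at the foot end) its ramp rides over the far flange, 4 mm outward, then springs back under it.
- cover_grip (a point): Centre of the black grip ridge of the loose orange cover (70 g): plate 46 (x) x 150 (y) x 4 mm, ridge on it 14 (x) x 60 (y) x 22 mm high. This point is 15 mm above the plate's underside. At the start it lies across the tops of the two fixed modules, its y roughly along the rail.
- tray: Fixed green open tray for the cover, 190 mm (x) x 116 mm (y), 25 mm high, walls 4 mm, floor 4 mm; origin at the centre of its underside, z up.

How it is judged:
By the outcome, as a careful person would: the job done as asked, in the order asked, and still so for the second after the job is handed in, with the robot touching nothing.
It also fails if it takes over 58 s, if anything falls off the work surface, if the arm or the gripper's body presses on something with over 40 N, if the wrist force passes 120 N, or if a joint passes its speed limit or range.

## Working session

There is one attempt and no reset: what is moved stays moved. The work goes in short steps, Python scripts to look and compute and a tool call to move; the robot and the scene stay as the last step left them, time stands still between calls to the robot, and variables do not carry over. Pictures are saved under pics/ and viewed, and the job is handed in when it is done.

Besides the shell and the picture viewer there is one more tool, called after ">>>" in YAML: its name, and indented under it one key for each argument. send_rows: Moves the arm, as the interface text tells. Its arguments: {"type":"object","properties":{"moves":{"type":"array"},"hand":{"type":"number"},"newtons":{"type":"number"}},"required":["moves"]}

```bash
mkdir -p pics
cat > h.py <<'E'
from bench import r
import numpy as np, cv2
np.set_printoptions(precision=4,suppress=True)
def snap(n,f):
    d=r.grab_frame(n); cv2.imwrite('pics/'+f,d['img'][:,:,::-1]); np.savez('pics/'+f[:-4]+'.npz',**{k:np.array(v) for k,v in d.items()}); return d
def ray(d,u,v):
    K=d['mtx'];p=np.linalg.inv(K)@[u,v,1.]; c=np.array([p[0],-p[1],-p[2]])
    T=np.linalg.inv(d['world_to_cam']); return T[:3,3],T[:3,:3]@c
def plane(d,u,v,z):
    o,k=ray(d,u,v); return o+k*(z-o[2])/k[2]
def proj(d,P):
    c=d['world_to_cam']@np.append(P,1.); q=d['mtx']@[c[0],-c[1],-c[2]]; return q[:2]/q[2]
def tri(l):
    A=np.zeros((3,3));b=np.zeros(3)
    for d,u,v in l:
        o,k=ray(d,u,v);k/=np.linalg.norm(k);M=np.eye(3)-np.outer(k,k);A+=M;b+=M@o
    return np.linalg.solve(A,b)
E
python3 - <<'E'
from h import *
for n in ['scene','side','wrist']:
    d=snap(n,n+'0.png'); print(n,d.keys(),d['mtx'],np.linalg.inv(d['world_to_cam']))
o=r.get_obs();print(o,r.grasp_offset)
E
```

```text
scene dict_keys(['img', 'mtx', 'world_to_cam']) [[380.575    0.     282.7978]
 [  0.     380.575  212.6322]
 [  0.       0.       1.    ]] [[-0.0673 -0.6723  0.7373  1.1044]
 [ 0.9977 -0.0434  0.0515  0.0351]
 [-0.0026  0.739   0.6737  0.6164]
 [ 0.      0.      0.      1.    ]]
side dict_keys(['img', 'mtx', 'world_to_cam']) [[516.1908   0.     276.9239]
 [  0.     516.1908 220.0016]
 [  0.       0.       1.    ]] [[ 0.9904  0.0577 -0.1253  0.3855]
 [-0.1369  0.5265 -0.8391 -0.8854]
 [ 0.0176  0.8482  0.5294  0.6675]
 [ 0.      0.      0.      1.    ]]
wrist dict_keys(['img', 'mtx', 'world_to_cam']) [[314.4469   0.     283.1164]
 [  0.     314.4469 211.0804]
 [  0.       0.       1.    ]] [[ 0.2998  0.9108  0.2838  0.274 ]
 [-0.954   0.287   0.0868 -0.62  ]
 [-0.0024 -0.2968  0.9549  0.3733]
 [ 0.      0.      0.      1.    ]]
{'clock': 0.15, 'joints': array([ 1.1589,  0.4777,  0.0224,  1.5562, -0.0115,  1.1093, -0.0831]), 'qvel': array([ 0.0002, -0.0018,  0.0018, -0.0037, -0.0005,  0.0007, -0.0003]), 'tau': array([  0.0023, -59.6925,   1.6099, -28.1492,   0.0126,   0.0065,
         0.    ]), 'tcp_pos': array([ 0.2018, -0.6437,  0.2305]), 'orientation': array([-3.1041, -0.4751,  0.0005]), 'contact_force': array([0.209 , 0.5986, 0.5866]), 'moment': array([-0.0053, -0.0117, -0.0177]), 'grip_width': 0.08560679059486509} 0.0187
```

View images.

View pics/scene0.png

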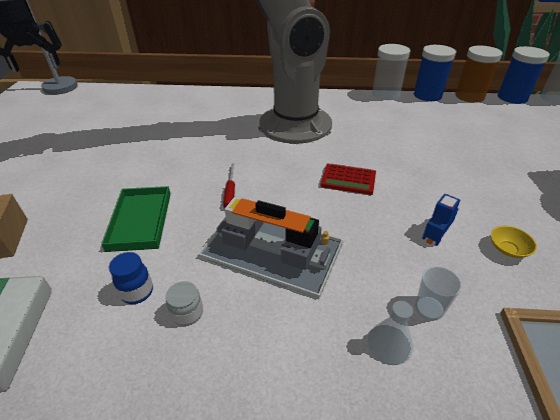

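View pics/side0.png

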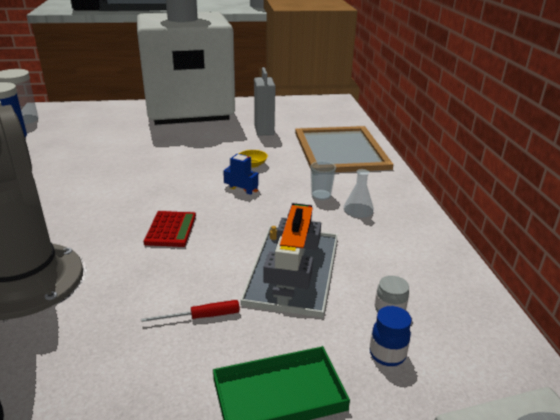

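View pics/wrist0.png

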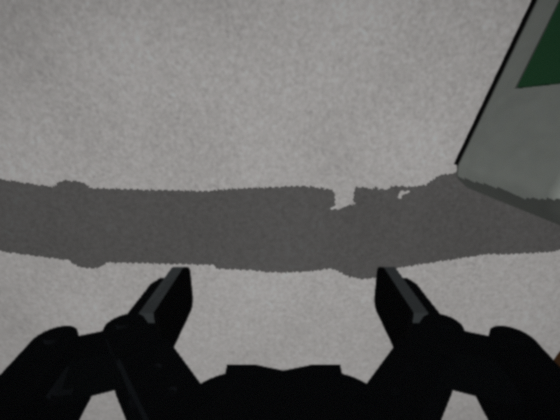

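Run:
```python
import cv2
a=cv2.imread('pics/scene0.png'); b=cv2.imread('pics/side0.png')
def crop(i,x,y,w,h,s,f): cv2.imwrite(f,cv2.resize(i[y:y+h,x:x+w],None,fx=s,fy=s,interpolation=cv2.INTER_CUBIC))
crop(a,190,160,160,140,5,'pics/c1.png')
crop(b,230,190,130,130,4.5,'pics/c2.png')
crop(a,410,185,60,70,8,'pics/c3.png'); crop(b,210,140,70,60,8,'pics/c4.png')
```

```text
(no output)
```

View pics/c1.png

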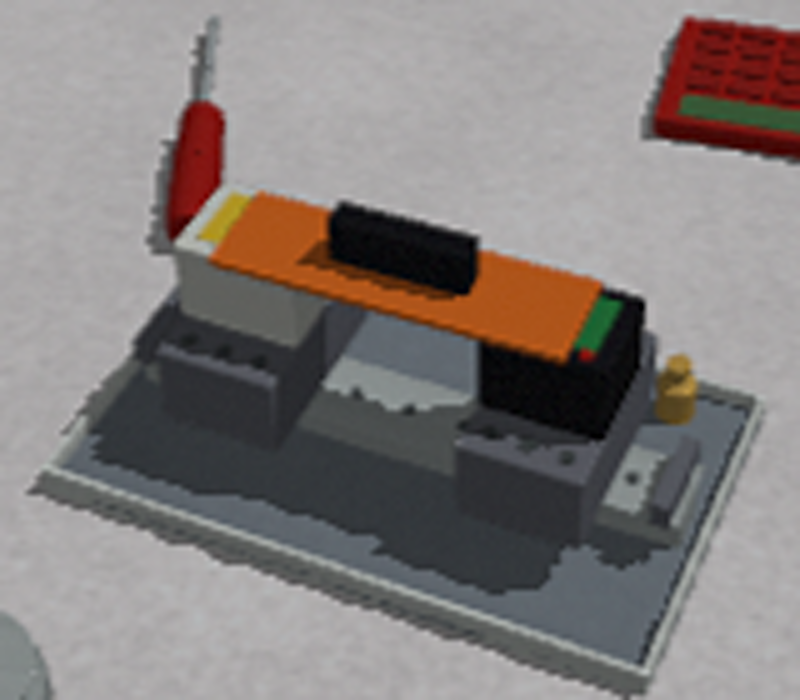

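View pics/c2.png

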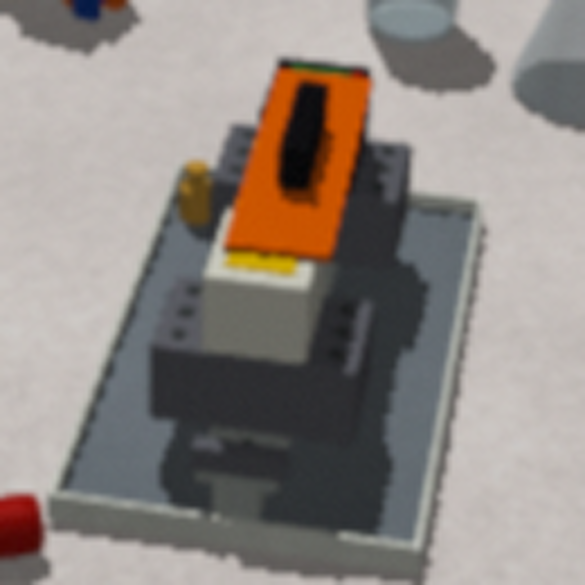

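View pics/c3.png

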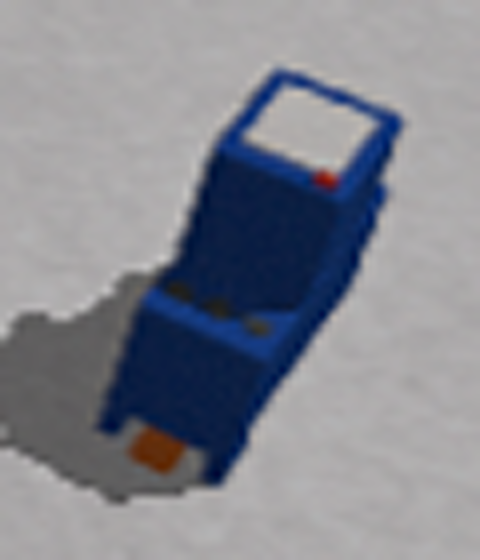

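View pics/c4.png

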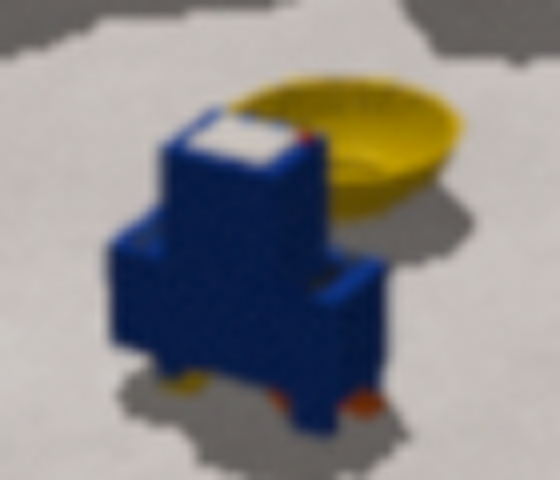

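```bash
cat > m1.py <<'E'
from h import *
S=dict(np.load('pics/scene0.npz'));D=dict(np.load('pics/side0.npz'))
def c1(x,y,z):return plane(S,190+x/5-.4,160+y/5-.4,z)[:2]
def c2(x,y,z):return plane(D,230+x/4.5-.4,190+y/4.5-.4,z)[:2]
def c3(x,y,z):return plane(S,410+x/8-.44,185+y/8-.44,z)[:2]
def c4(x,y,z):return plane(D,210+x/8-.44,140+y/8-.44,z)[:2]
print('ridge top scene',[c1(*p,.134) for p in [(341,203),(478,238),]])
print('plate S top',[c1(*p,.112) for p in [(258,192),(605,283),(570,358),(210,258)]])
print('plate D top',[c2(*p,.112) for p in [(280,66),(368,76),(333,250),(228,245)]])
print('ridge D',[c2(*p,.134) for p in [(300,84),(326,86),]])
print('unit S base',[c1(*p,0) for p in [(32,490),(645,695)]], 'rim',c1(765,400,.014))
print('unit D base',[c2(*p,0) for p in [(52,525),(420,582)]],'rim',[c2(*p,.014) for p in [(483,205),(172,187),(50,498),(428,548)]])
print('relay top S',[c3(*p,.0915) for p in [(278,72),(402,122),(345,197),(220,147)]])
print('relay top D',[c4(*p,.0915) for p in [(218,108),(328,142),(285,175),(165,147)]])
print('mod white top S corner(near-gap far)',c1(325,325,.108), 'black', c1(480,345,.108))
E
python3 m1.py
python3 - <<'E'
from h import *
a=cv2.imread('pics/scene0.png');b=cv2.imread('pics/side0.png')
cv2.imwrite('pics/c5.png',cv2.resize(a[175:260,90:185],None,fx=6,fy=6,interpolation=2)); cv2.imwrite('pics/c6.png',cv2.resize(b[340:420,205:355],None,fx=5,fy=5,interpolation=2))
E
```

```text
ridge top scene [array([ 0.5436, -0.0529]), array([0.5607, 0.0018])]
plate S top [array([ 0.5133, -0.0918]), array([0.5591, 0.0512]), array([0.6012, 0.0388]), array([ 0.5547, -0.1047])]
plate D top [array([0.5574, 0.0546]), array([0.5973, 0.0409]), array([ 0.5548, -0.0993]), array([ 0.5115, -0.0907])]
ridge D [array([0.557 , 0.0005]), array([ 0.5684, -0.0025])]
unit S base [array([ 0.5835, -0.187 ]), array([0.6706, 0.0733])] rim [0.5237 0.125 ]
unit D base [array([ 0.4322, -0.1303]), array([ 0.5813, -0.1835])] rim [array([0.6681, 0.0705]), array([0.5126, 0.1045]), array([ 0.4317, -0.129 ]), array([ 0.5849, -0.1786])]
relay top S [array([0.4463, 0.3394]), array([0.4654, 0.3671]), array([0.4968, 0.3442]), array([0.4788, 0.3167])]
relay top D [array([0.462 , 0.3714]), array([0.4957, 0.3415]), array([0.4797, 0.3181]), array([0.4427, 0.343 ])]
mod white top S corner(near-gap far) [ 0.5854 -0.0554] black [0.5924 0.0046]
```

View pics/c5.png

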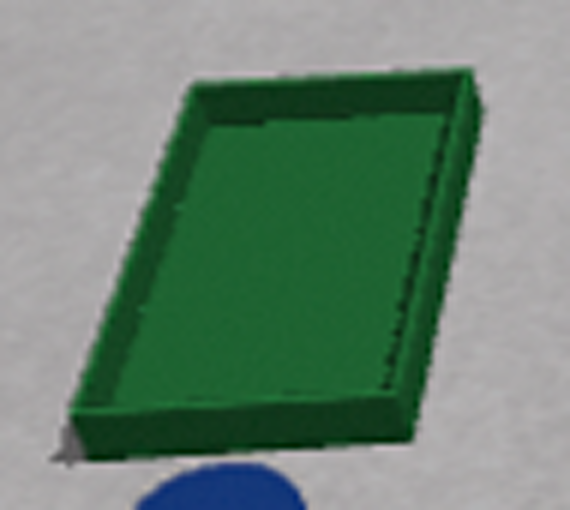

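View pics/c6.png

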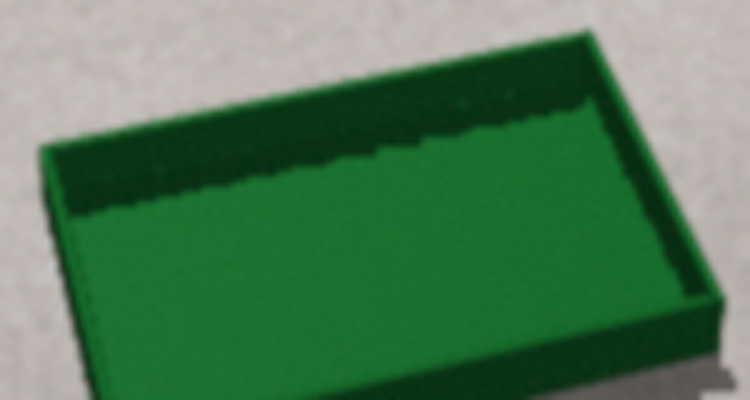

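```bash
cat >> m1.py <<'E'
print('----gap')
for p in [(275,443),(456,508),(163,415),(588,543)]: print(c1(*p,.028))
for p in [(280,385),(455,435)]: print(c1(*p,.068))
print('tray S',[plane(S,90+x/6-.4,175+y/6-.4,.025)[:2] for x,y in [(192,85),(473,70),(408,393),(72,412)]])
print('tray D',[plane(D,205+x/5-.4,340+y/5-.4,.025)[:2] for x,y in [(42,148),(590,32),(722,300)]])
E
python3 m1.py|sed -n '/gap/,$p'
```

```text
mod white top S corner(near-gap far) [ 0.5854 -0.0554] black [0.5924 0.0046]
----gap
[ 0.5752 -0.0819]
[ 0.6055 -0.0041]
[ 0.5625 -0.1314]
[0.6201 0.0493]
[ 0.58   -0.0763]
[ 0.6025 -0.0045]
tray S [array([ 0.3952, -0.4153]), array([ 0.3779, -0.302 ]), array([ 0.5614, -0.2716]), array([ 0.5782, -0.3876])]
tray D [array([ 0.3739, -0.3032]), array([ 0.5594, -0.2747]), array([ 0.5759, -0.3877])]
```

>>> send_rows:
  moves: [50, -46, -10, -6, 110, -102, -20, -12, 170, -158, -20, -19, 230, -213, -20, -26, 290, -269, -20, -33, 350, -325, -20, -40, 410, -380, -20, -47, 460, -427, -20, -54]
  hand: 0.45

```text
clock: 1.15
tcp_pos: [0.4499, -0.2092, 0.2513]
orientation: [2.547, 1.838, -0.0]
contact_force: [1.4, -0.8, -0.4]
grip_width: 0.0469
```

>>> send_rows:
  moves: [0, 0, 0, 0, 0, 0, 0, 0]

```text
clock: 1.4
tcp_pos: [0.449, -0.2114, 0.251]
orientation: [-2.552, -1.833, 0.001]
contact_force: [-0.3, 0.5, -0.2]
grip_width: 0.0469
```

Run:
```python
from h import *
d=snap('wrist','w1.png'); print(r.get_obs()['tcp_pos'],r.get_obs()['orientation'])
```

```text
[ 0.4486 -0.2122  0.2509] [-2.5532 -1.8302  0.0015]
```

View pics/w1.png

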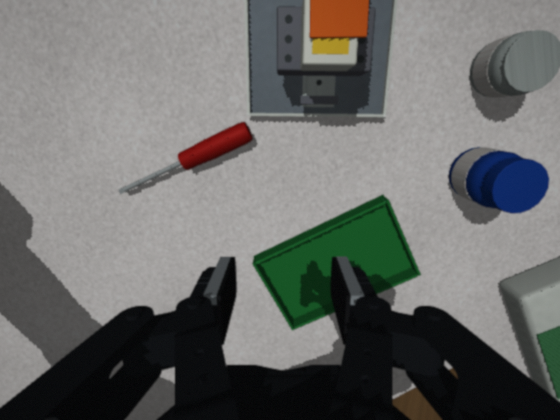

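>>> send_rows:
  moves: [30, 6, 0, 0, 80, 18, 0, -1, 125, 30, 0, -1, 145, 38, 0, -1, 155, 41, 0, -1, 155, 41, 0, -1]

```text
clock: 2.2
tcp_pos: [0.5374, -0.0782, 0.2509]
orientation: [-2.536, -1.854, 0.001]
contact_force: [-0.4, 0.0, 0.1]
grip_width: 0.0469
```

Run:
```python
from h import *
d=snap('wrist','w2.png'); print(r.get_obs()['tcp_pos'],r.get_obs()['orientation'])
```

```text
[ 0.5371 -0.0788  0.2509] [ 2.537   1.8529 -0.0016]
```

View pics/w2.png

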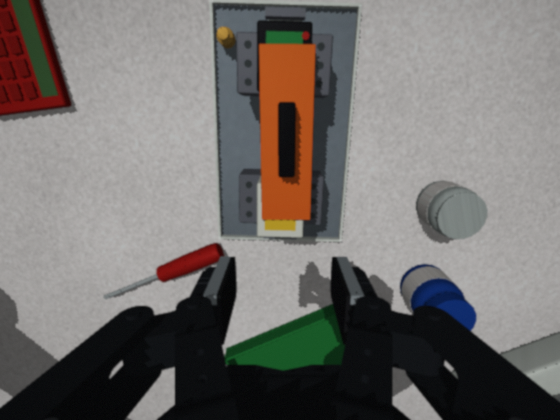

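Run:
```python
from h import *
W=dict(np.load('pics/w2.npz'));P=lambda u,v,z:plane(W,u,v,z)[:2]
a=[P(*p,.112) for p in [(259,43),(314,45),(311,220),(262,219)]];print('plate',a,np.mean(a,0))
a=[P(*p,.134) for p in [(279,102),(295,102),(294,177),(279,177)]];print('ridge',a,np.mean(a,0))
a=[P(*p,.0) for p in [(214,2),(358,7),(341,242),(221,240)]];print('unit z0',a,np.mean(a,0))
a=[P(*p,.014) for p in [(214,2),(358,7),(341,242),(221,240)]];print('unit z14',a,np.mean(a,0), np.linalg.norm(a[0]-a[1]),np.linalg.norm(a[1]-a[2]))
```

```text
plate [array([0.558 , 0.0527]), array([0.5998, 0.0378]), array([ 0.5561, -0.1046]), array([ 0.5122, -0.0896])] [ 0.5565 -0.0259]
ridge [array([0.5597, 0.0043]), array([0.5716, 0.0005]), array([ 0.5534, -0.056 ]), array([ 0.5415, -0.0522])] [ 0.5565 -0.0258]
unit z0 [array([0.5235, 0.1283]), array([0.6715, 0.0762]), array([ 0.5843, -0.1867]), array([ 0.4306, -0.1348])] [ 0.5525 -0.0293]
unit z14 [array([0.5248, 0.1235]), array([0.6675, 0.0733]), array([ 0.5834, -0.1802]), array([ 0.4353, -0.1302])] [ 0.5527 -0.0284] 0.15131999156395942 0.2670700995473011
```

>>> send_rows:
  moves: [25, 1, 10, 0, 50, 2, 30, 0, 56, 2, 60, 0, 56, 2, 95, 0, 56, 2, 122, 0, 56, 2, 134, 0, 56, 2, 135, 0, 56, 2, 135, 0]

```text
clock: 3.25
tcp_pos: [0.5572, -0.0247, 0.1172]
orientation: [2.535, 1.854, 0.002]
contact_force: [0.2, -0.7, 0.8]
grip_width: 0.0472
```

>>> send_rows:
  moves: [0, 0, 0, 0, 0, 0, 0, 0, 0, 0, 0, 0, 0, 0, 0, 0]
  hand: 1
  newtons: 40

```text
clock: 3.75
tcp_pos: [0.5572, -0.0244, 0.1171]
orientation: [2.534, 1.855, 0.002]
contact_force: [-1.7, -1.2, 7.1]
grip_width: 0.0129
```

>>> send_rows:
  moves: [0, 0, -20, 0, 0, 0, -60, 0, -15, 1, -80, 2, -50, 3, -80, 9, -95, 6, -80, 18, -140, 9, -80, 27, -190, 12, -80, 36, -240, 15, -80, 45]

```text
clock: 4.75
tcp_pos: [0.4966, -0.2602, 0.1958]
orientation: [3.055, 0.733, -0.001]
contact_force: [-0.1, -0.4, -1.0]
grip_width: 0.0132
```

>>> send_rows:
  moves: [-28, 33, 10, 9, -50, 58, 20, 18, -56, 66, 40, 18, -56, 66, 60, 18, -56, 66, 80, 18, -56, 66, 80, 18]

```text
clock: 5.5
tcp_pos: [0.4775, -0.3404, 0.1138]
orientation: [-3.127, -0.261, 0.006]
contact_force: [0.6, -0.5, -0.1]
grip_width: 0.013
```

Run:
```python
from h import *
d=snap('side','s1.png'); d=snap('wrist','w3.png');print(r.get_obs()['tcp_pos'],r.get_obs()['orientation'])
a=cv2.imread('pics/s1.png')[240:420,150:400];b=cv2.imread('pics/w3.png')
cv2.imwrite('pics/s1w3.png',np.hstack([cv2.resize(a,(400,288)),cv2.resize(b,(384,288))]))
```

```text
[ 0.479  -0.3415  0.1161] [-3.1302 -0.26    0.0004]
```

View pics/s1w3.png

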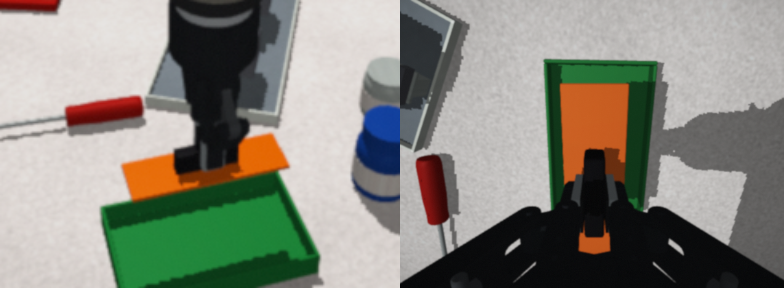

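>>> send_rows:
  moves: [-2, 2, 20, 0, -3, 3, 50, 0, -3, 3, 75, 0, -3, 3, 92, 0, -3, 3, 101, 0, -3, 3, 102, 0, -3, 3, 102, 0]

```text
clock: 6.48
tcp_pos: [0.477, -0.3458, 0.0149]
orientation: [3.13, 0.258, 0.002]
contact_force: [-0.3, 0.4, -0.7]
grip_width: 0.0128
```

>>> send_rows:
  moves: [0, 0, 1.5, 0, 0, 0, 1.5, 0]

```text
clock: 6.72
tcp_pos: [0.4767, -0.3457, 0.0131]
orientation: [3.13, 0.257, 0.001]
contact_force: [0.6, 0.0, 0.4]
grip_width: 0.013
```

>>> send_rows:
  moves: [0, 0, 0, 0, 0, 0, 0, 0, 0, 0, -10, 0, 0, 0, -50, 0, 0, 0, -110, 0, 0, 0, -150, 0]
  hand: 0.4

```text
clock: 7.48
tcp_pos: [0.4772, -0.346, 0.1662]
orientation: [3.129, 0.257, 0.004]
contact_force: [1.1, -0.6, -0.4]
grip_width: 0.051
```

Run:
```python
from h import *
d=snap('scene','sc2.png'); d=snap('side','s2.png');print(r.get_obs()['tcp_pos'],r.get_obs()['orientation'])
a=cv2.imread('pics/s2.png')[190:420,150:400];b=cv2.imread('pics/sc2.png')[150:310,90:360]
cv2.imwrite('pics/s2sc2.png',np.hstack([cv2.resize(a,None,fx=1.4,fy=1.4)[:320],cv2.resize(b,None,fx=1.6,fy=2)]))
cv2.imwrite('pics/c7.png',cv2.resize(b[:,90:],None,fx=4,fy=3.5,interpolation=2))
```

```text
[ 0.4793 -0.3472  0.1687] [3.1251 0.2567 0.0125]
```

View pics/s2sc2.png

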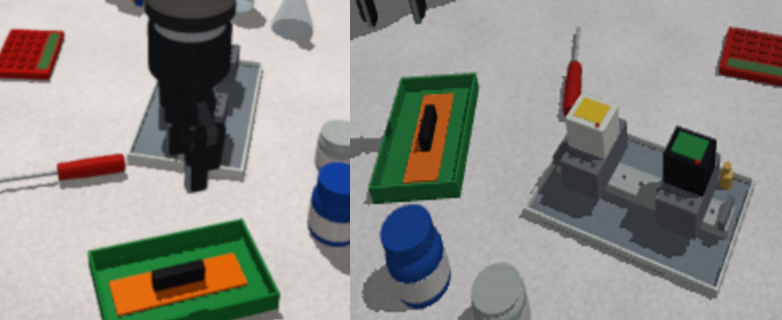

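>>> send_rows:
  moves: [10, -20, -40, -10, 25, -65, -70, -20, 45, -110, -80, -30, 65, -160, -80, -40, 85, -210, -80, -50, 101, -255, -80, -60, 101, -255, -80, -63, 101, -255, -80, -63]

```text
clock: 8.57
tcp_pos: [0.5341, -0.0771, 0.2424]
orientation: [-2.535, -1.856, 0.001]
contact_force: [-0.0, -0.3, 0.9]
grip_width: 0.0513
```

Run:
```python
from h import *
d=snap('wrist','w4.png'); print(r.get_obs()['tcp_pos'],r.get_obs()['orientation'],r.get_obs()['joints'],r.get_obs()['qvel'])
```

```text
[ 0.5341 -0.0779  0.2424] [-2.5366 -1.8532  0.0011] [ 0.4318  0.2836 -0.4831  1.8404  0.1504  1.0541 -0.4183] [ 0.0082 -0.0003  0.0114 -0.003  -0.0009  0.0007 -0.0017]
```

View pics/w4.png

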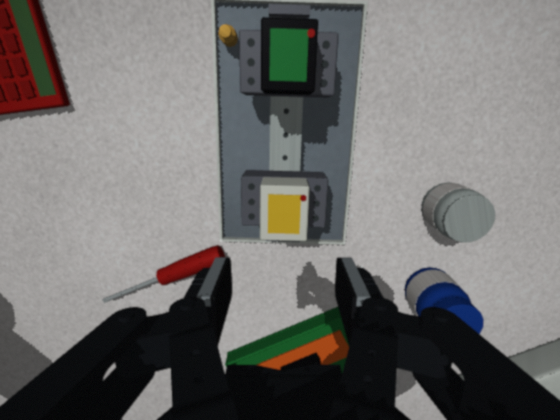

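Run:
```python
from h import *
a=cv2.imread('pics/w4.png')[5:245,205:375]
cv2.imwrite('pics/c8.png',cv2.resize(a[:120],None,fx=4.5,fy=4.5,interpolation=2))
cv2.imwrite('pics/c9.png',cv2.resize(a[110:],None,fx=4.5,fy=4.5,interpolation=2))
```

```text
(no output)
```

View pics/c8.png

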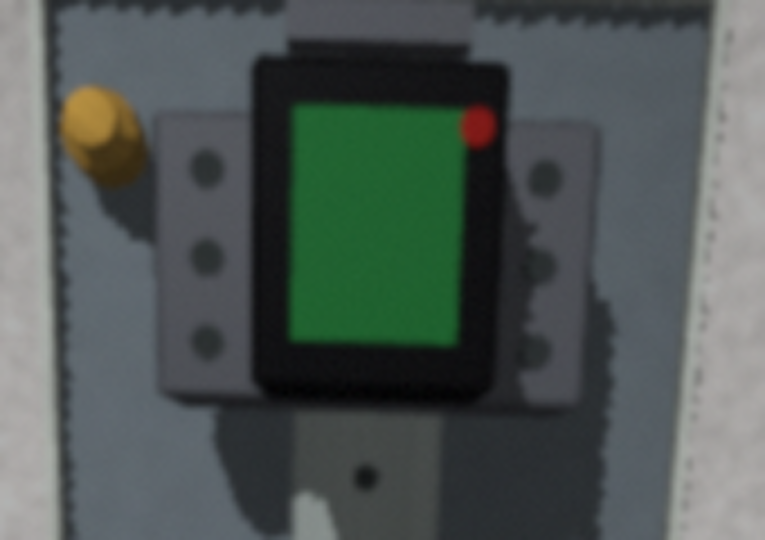

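View pics/c9.png

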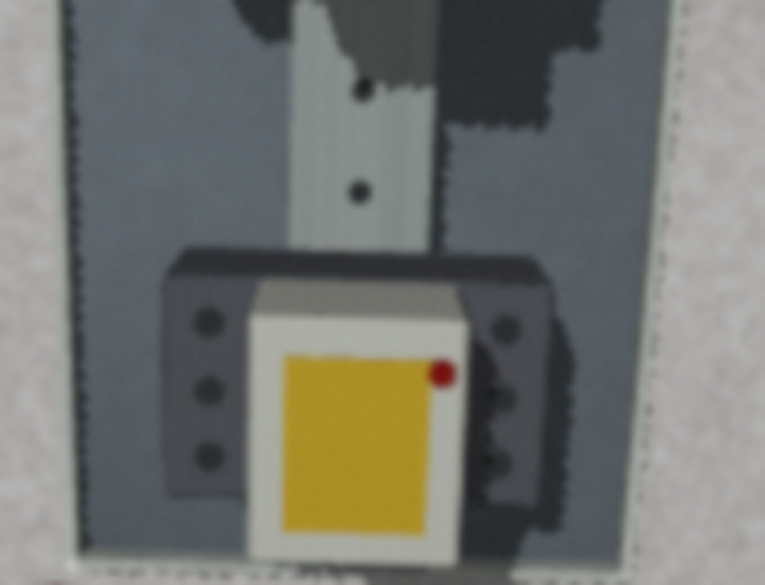

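```bash
cat > m2.py <<'E'
from h import *
W=dict(np.load('pics/w4.npz'))
def A(x,y,z):return plane(W,205+x/4.5-.4,5+y/4.5-.4,z)[:2]
def B(x,y,z):return plane(W,205+x/4.5-.4,115+y/4.5-.4,z)[:2]
l=np.array([A(160,392,.068),A(580,408,.068)]);rr=np.array([B(165,278,.068),B(552,285,.068)])
L=np.array([A(294,420,.028),B(289,250,.028)]);R=np.array([A(440,420,.028),B(433,250,.028)])
print(l,rr,L,R)
bt=np.array([A(253,57,.108),A(508,63,.108)]);
wt=np.array([B(248,315,.108),B(468,320,.108),B(458,568,.108),B(245,560,.108)]);print('wt',wt,wt.mean(0))
kt=np.array([A(253,60,.108),A(508,65,.108),A(495,385,.108),A(255,380,.108)]);print('kt',kt,kt.mean(0))
yv=(L[0]-L[1]+R[0]-R[1]);yv/=np.linalg.norm(yv);print('yaw rail',np.degrees(np.arctan2(-yv[0],yv[1])))
y2=kt.mean(0)-wt.mean(0);print('yaw blocks',np.degrees(np.arctan2(-y2[0],y2[1])))
xv=l[1]-l[0]+rr[1]-rr[0];print('yaw from edges',np.degrees(np.arctan2(xv[1],xv[0])))
y2/=np.linalg.norm(y2);x2=np.array([y2[1],-y2[0]])
c=np.array([.5526,-.029])
for n,p in dict(l=l,r=rr,L=L,R=R,wt=wt,kt=kt).items(): print(n,[( (q-c)@x2*1e3,(q-c)@y2*1e3) for q in p])
E
python3 m2.py
```

```text
[[ 0.5239  0.0273]
 [ 0.6072 -0.0023]] [[ 0.4974 -0.0493]
 [ 0.5807 -0.0773]] [[ 0.548   0.0157]
 [ 0.5224 -0.0577]] [[ 0.5811  0.0053]
 [ 0.5573 -0.0688]]
wt [[ 0.5182 -0.0556]
 [ 0.5599 -0.0699]
 [ 0.5429 -0.1207]
 [ 0.5006 -0.1054]] [ 0.5304 -0.0879]
kt [[0.5616 0.069 ]
 [0.6032 0.055 ]
 [0.587  0.006 ]
 [0.5453 0.0201]] [0.5743 0.0375]
yaw rail -18.502216726024717
yaw blocks -19.289163183947824
yaw from edges -19.088194060962838
l [(np.float64(-45.72131815236879), np.float64(43.64970984562872)), (np.float64(42.69262880744553), np.float64(43.179600321634354))]
r [(np.float64(-45.397211360602014), np.float64(-37.399945920248385)), (np.float64(42.52211583033922), np.float64(-36.31133204757096))]
L [(np.float64(-19.165937946147398), np.float64(40.69992579452807)), (np.float64(-19.03204551533722), np.float64(-37.118541135996615))]
R [(np.float64(15.537726577502339), np.float64(41.75588025047031)), (np.float64(17.540700500930182), np.float64(-35.99624258102584))]
wt [(np.float64(-23.673135872997634), np.float64(-36.49143770032245)), (np.float64(20.348464032159534), np.float64(-36.159625663565826)), (np.float64(21.15233747773162), np.float64(-89.69910226577638)), (np.float64(-23.86183165025359), np.float64(-89.27175798089397))]
kt [(np.float64(-23.922084672126026), np.float64(95.44845282311287)), (np.float64(20.046621090897187), np.float64(96.01660672974825)), (np.float64(20.909452853859126), np.float64(44.39487678196723)), (np.float64(-23.068155285990382), np.float64(43.91478809031832))]
```

>>> send_rows:
  moves: [25, -8, -5, -9, 75, -23, -5, -18, 125, -39, -5, -28, 175, -55, -5, -38, 225, -71, -5, -48, 275, -86, -5, -58, 325, -102, -5, -68, 355, -111, -5, -72]

```text
clock: 9.62
tcp_pos: [0.5356, 0.2964, 0.2475]
orientation: [-0.956, -2.992, -0.001]
contact_force: [0.4, -0.7, 0.7]
grip_width: 0.0512
```

>>> send_rows:
  moves: [0, 0, 0, 0, 0, 0, 0, 0]
  hand: 0.2

```text
clock: 9.88
tcp_pos: [0.5365, 0.2927, 0.2472]
orientation: [0.965, 2.99, -0.002]
contact_force: [-0.6, -0.3, 0.2]
grip_width: 0.0684
```

Run:
```python
from h import *
d=snap('wrist','w5.png'); print(r.get_obs()['tcp_pos'],r.get_obs()['orientation'],r.get_obs()['joints'],r.get_obs()['qvel'])
```

```text
[0.5367 0.2924 0.2473] [ 0.9657  2.989  -0.0024] [-0.0076  0.4757 -0.8104  1.655   0.3696  1.1722  0.0369] [ 0.007  -0.0038 -0.0006  0.0013  0.0003 -0.0018  0.0022]
```

View pics/w5.png

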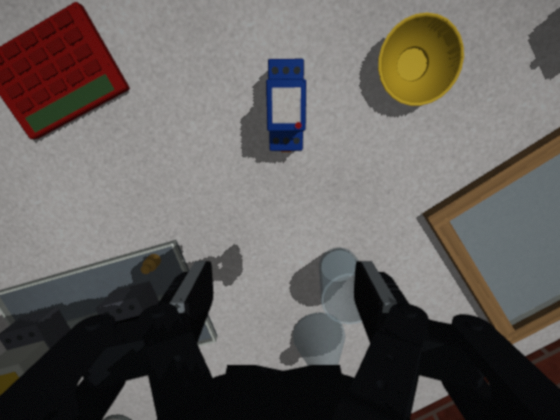

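Run:
```python
from h import *
W=dict(np.load('pics/w5.npz'));P=lambda u,v,z:plane(W,u,v,z)[:2]
cv2.imwrite('pics/c10.png',cv2.resize(cv2.imread('pics/w5.png')[50:160,235:335],None,fx=5,fy=5,interpolation=2))
a=np.array([P(*p,.0915) for p in [(266,79),(306,79),(305,131),(267,130)]]);print(a,a.mean(0))
x=a[3]+a[2]-a[0]-a[1];print(np.degrees(np.arctan2(x[1],x[0])))
b=np.array([P(*p,.0515) for p in [(268,59),(304,59),(303,151),(270,150)]]);print(b,b.mean(0))
x=b[3]+b[2]-b[0]-b[1];print(np.degrees(np.arctan2(x[1],x[0])))
```

```text
[[0.4426 0.3428]
 [0.4631 0.3713]
 [0.4992 0.3454]
 [0.478  0.3176]] [0.4707 0.3443]
-35.58235433160495
[[0.4248 0.3558]
 [0.4454 0.3844]
 [0.5181 0.3329]
 [0.4968 0.3051]] [0.4713 0.3446]
-35.24362504028574
```

View pics/c10.png

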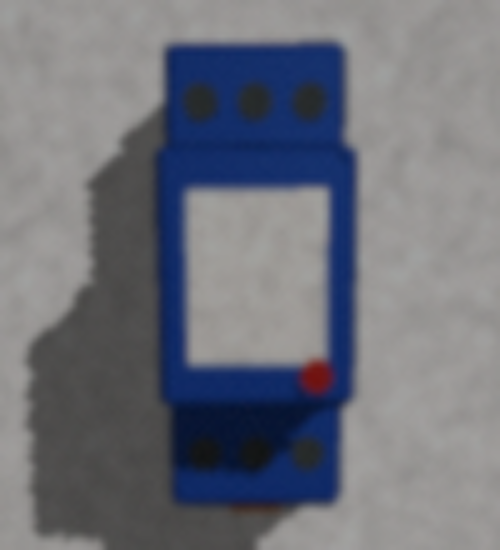

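>>> send_rows:
  moves: [30, 1, 15, 0, 70, 3, 45, 0, 88, 4, 85, 0, 88, 4, 125, 0, 88, 4, 160, 0, 88, 4, 180, 0, 88, 4, 188, 0, 88, 4, 188, 0]

```text
clock: 10.92
tcp_pos: [0.4672, 0.3489, 0.0601]
orientation: [0.961, 2.99, 0.001]
contact_force: [-0.2, -0.0, 0.4]
grip_width: 0.0679
```

>>> send_rows:
  moves: [0, 0, 0, 0, 0, 0, 0, 0, 0, 0, 0, 0, 0, 0, 0, 0]
  hand: 1
  newtons: 30

```text
clock: 11.42
tcp_pos: [0.4671, 0.3492, 0.0607]
orientation: [0.96, 2.99, 0.001]
contact_force: [-1.4, -1.6, 5.6]
grip_width: 0.0358
```

>>> send_rows:
  moves: [0, 0, -20, 0, 0, 0, -60, 0, 0, 0, -100, 0, 0, 0, -120, 0, 0, 0, -120, 0]

```text
clock: 12.05
tcp_pos: [0.4672, 0.3495, 0.1811]
orientation: [0.96, 2.989, 0.003]
contact_force: [-0.2, 0.2, -3.3]
grip_width: 0.0361
```

Run:
```python
from h import *
d=snap('side','s3.png'); d=snap('scene','sc3.png');print(r.get_obs()['tcp_pos'],r.get_obs()['orientation'],r.get_obs()['contact_force'])
a=cv2.imread('pics/s3.png')[60:220,180:330];b=cv2.imread('pics/sc3.png')[130:290,370:520]
cv2.imwrite('pics/s3c.png',np.hstack([cv2.resize(x,None,fx=2.6,fy=2.6,interpolation=2) for x in (a,b)]))
```

```text
[0.4662 0.3481 0.1785] [-0.9602 -2.9905  0.0028] [ 0.1373  0.0242 -4.1747]
```

View pics/s3c.png

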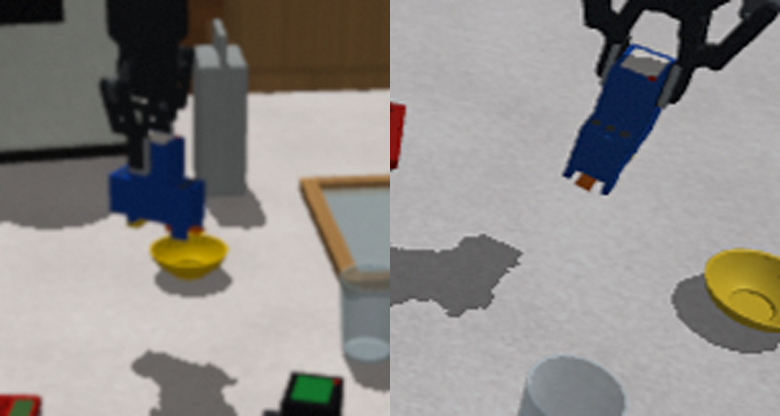

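>>> send_rows:
  moves: [-20, -10, -25, 0, -60, -31, -50, -2, -110, -56, -50, -5, -165, -85, -50, -8, -220, -113, -50, -11, -275, -141, -50, -14, -320, -164, -50, -17, -335, -172, -50, -17]
  newtons: 30

```text
clock: 13.15
tcp_pos: [0.6393, 0.0088, 0.2266]
orientation: [-0.516, -3.095, 0.003]
contact_force: [0.7, 0.2, -3.9]
grip_width: 0.0355
```

>>> send_rows:
  moves: [0, 0, 0, 0, 0, 0, 10, 0]

```text
clock: 13.4
tcp_pos: [0.6385, 0.0169, 0.2195]
orientation: [0.503, 3.101, 0.002]
contact_force: [-0.4, -0.1, -1.7]
grip_width: 0.0358
```

Run:
```python
from h import *
d=snap('side','s4.png'); d=snap('wrist','w6.png');o=r.get_obs();print(o['tcp_pos'],o['orientation'],2*np.degrees(np.arctan2(o['orientation'][1],o['orientation'][0])),o['contact_force'])
a=cv2.imread('pics/s4.png')[100:310,200:400];b=cv2.imread('pics/w6.png')
cv2.imwrite('pics/s4c.png',np.hstack([cv2.resize(a,(380,400),interpolation=2),cv2.resize(b,(400,400))]))
```

```text
[0.6373 0.0163 0.2181] [-0.5017 -3.0984  0.0003] -198.39425762339656 [-0.6086  0.4062 -3.2892]
```

View pics/s4c.png

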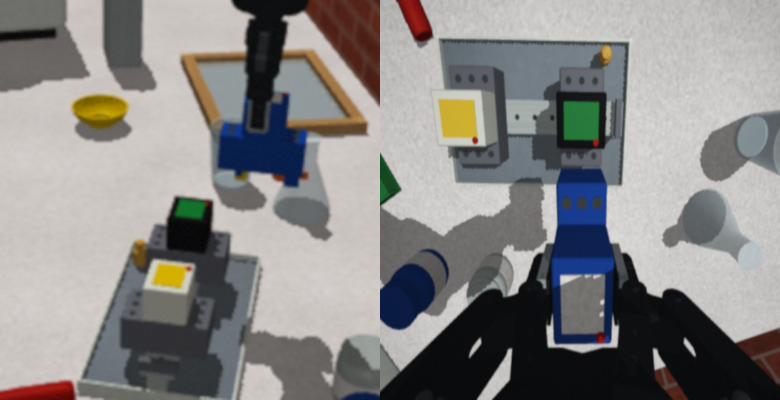

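>>> send_rows:
  moves: [0, 0, 20, 0, 0, 0, 45, 0, 0, 0, 65, 0, 0, 0, 73, 0, 0, 0, 73, 0]

```text
clock: 14.12
tcp_pos: [0.6388, 0.0143, 0.1461]
orientation: [-0.507, -3.1, -0.0]
contact_force: [0.3, -0.5, -2.5]
grip_width: 0.0353
```

>>> send_rows:
  moves: [3, 0, 0, 0, 6, 0, 0, 0, 9, 0, 0, 0, 12, 0, 0, 0, 15, 0, 0, 0, 18, 0, 0, 0]
  newtons: 20

```text
clock: 14.88
tcp_pos: [0.6256, 0.0184, 0.149]
orientation: [0.509, 3.092, 0.0]
contact_force: [7.2, -4.0, 2.8]
grip_width: 0.0358
```

Run:
```python
from h import *
d=snap('side','s5.png');o=r.get_obs();print(o['tcp_pos'],o['orientation'],2*np.degrees(np.arctan2(o['orientation'][1],o['orientation'][0])),o['contact_force'])
a=cv2.imread('pics/s5.png')[120:310,220:360]
cv2.imwrite('pics/s5c.png',cv2.resize(a,None,fx=3.1,fy=3.1,interpolation=2))
```

```text
[0.6253 0.0185 0.149 ] [0.5089 3.0918 0.    ] 161.30553996768418 [ 6.364  -4.1993  1.2205]
```

View pics/s5c.png

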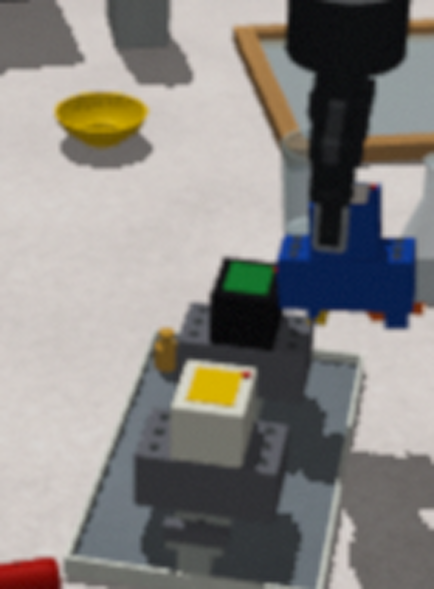

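>>> send_rows:
  moves: [3, 0, 0, 0, 6, 0, 0, 0, 9, 0, 0, 0, 12, 0, 0, 0, 15, 0, 0, 0, 17, 0, 0, 0, 17, 0, 0, 0]

```text
clock: 15.8
tcp_pos: [0.6104, 0.0243, 0.15]
orientation: [0.509, 3.09, 0.001]
contact_force: [6.8, -3.8, 7.0]
grip_width: 0.0358
```

```bash
cat > sd.py <<'E'
from h import *
import sys
n=sys.argv[1]
d=snap('side',n+'.png');o=r.get_obs();print(o['clock'],o['tcp_pos'],o['orientation'],2*np.degrees(np.arctan2(o['orientation'][1],o['orientation'][0])),o['contact_force'])
p=o['tcp_pos'][:2]-[.5526,-.029];print('unit xy mm',1e3*p@[.9455,-.3256],1e3*p@[.3256,.9455])
a=cv2.imread('pics/'+n+'.png')[120:310,220:360]
cv2.imwrite('pics/'+n+'c.png',cv2.resize(a,None,fx=3.1,fy=3.1,interpolation=2))
E
python3 sd.py s6
```

```text
15.85 [0.6104 0.0243 0.15  ] [0.5087 3.0898 0.0015] 161.30005526176754 [ 6.6632 -4.0053  6.9666]
unit xy mm 37.32199200732891 69.19000960043212
```

View pics/s6c.png

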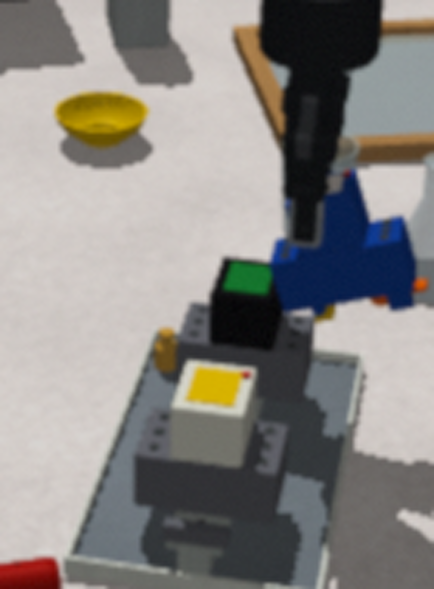

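```bash
cat > z.py <<'E'
from h import *
import sys
n,x,y,w,hh,s=sys.argv[1],*map(int,sys.argv[2:6]),float(sys.argv[6])
a=cv2.imread('pics/'+n+'.png')[y:y+hh,x:x+w]; cv2.imwrite('pics/'+n+'z.png',cv2.resize(a,None,fx=s,fy=s,interpolation=2))
E
python3 z.py s6 300 165 60 60 10
```

```text
(no output)
```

View pics/s6z.png

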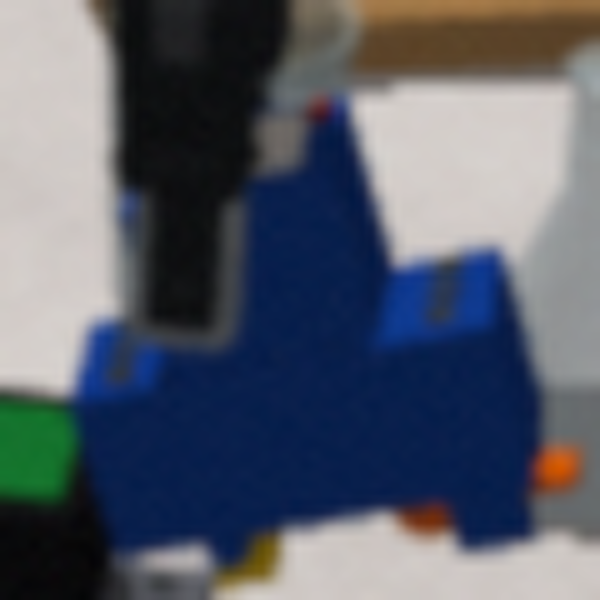

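```bash
cat > tilt.py <<'E'
from h import *
def setup(n,x,y,s,yo):
    D=dict(np.load('pics/'+n+'.npz'));y2=np.array([.3256,.9455,0]);x2=np.array([.9455,-.3256,0]);c=np.array([.5526,-.029,0])
    def f(u,v):
        o,k=ray(D,x+u/s-.45,y+v/s-.45); t=(yo-(o-c)@y2)/(k@y2); P=o+t*k; return np.array([(P-c)@x2,P[2]])*1e3
    return f
def ang(a,b): d=b-a; return np.arctan2(d[1],d[0]),np.hypot(*d)
E
python3 - <<'E'
from tilt import *
f=setup('s6',300,165,10,.0512)
a,b=f(82,403),f(487,328); print(a,b,ang(a,b)); print(ang(f(110,550),f(400,510)))
E
```

```text
[ 15.0001 132.2307] [ 95.7004 160.1536] (np.float64(0.33311296093654036), np.float64(85.39451411087099))
(np.float64(0.29253666332999295), np.float64(61.8830418092243))
```

>>> send_rows:
  moves: [3, 0, 0, 0, 6, 0, 0, 0, 8, 0, 0, 0, 8, 0, 0, 0]

```text
clock: 16.35
tcp_pos: [0.603, 0.027, 0.1503]
orientation: [0.508, 3.089, 0.002]
contact_force: [6.6, -4.2, 8.3]
grip_width: 0.0356
```

```bash
python3 sd.py s7; python3 z.py s7 300 165 60 60 10
```

```text
16.4 [0.603  0.0269 0.1503] [0.5086 3.0893 0.0016] 161.30266169114313 [ 6.4275 -3.0122  8.783 ]
unit xy mm 29.49642000394478 69.28049548954588
```

View pics/s7z.png

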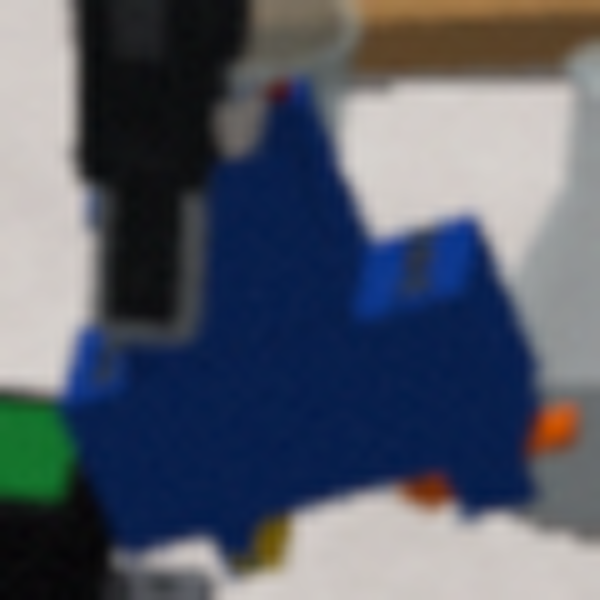

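Run:
```python
from tilt import *
f=setup('s7',300,165,10,.0513)
a,b=f(70,405),f(460,297); print(a,b,ang(a,b)); print(ang(f(120,550),f(400,482)),f(120,550)); print(ang(f(350,322),f(460,297)))
print(ang(f(365,245),f(300,80)))
```

```text
[ 12.5298 131.3751] [ 89.7272 166.4678] (np.float64(0.42665949451633095), np.float64(84.79946568835157))
(np.float64(0.40419603135977006), np.float64(61.58190942154355)) [24.7237 97.8269]
(np.float64(0.3753866046538359), np.float64(23.020889350645273))
(np.float64(1.9888428883628235), np.float64(38.29200176969143))
```

>>> send_rows:
  moves: [2, 0, 0, 0, 3.5, 0, 0, 0, 3.5, 0, 0, 0]

```text
clock: 16.77
tcp_pos: [0.5997, 0.0281, 0.1504]
orientation: [0.508, 3.089, 0.002]
contact_force: [6.5, -3.7, 8.3]
grip_width: 0.0364
```

>>> send_rows:
  moves: [0, 0, 0, 0, -3, 0, 0, 0, -8, 0, 0, 0, -12, 0, -10, 0, -12, 0, -30, 0, -12, 0, -50, 0, -12, 0, -60, 0, -12, 0, -60, 0]
  newtons: 35

```text
clock: 17.77
tcp_pos: [0.6067, 0.0253, 0.2079]
orientation: [0.507, 3.098, 0.0]
contact_force: [-0.8, 0.0, -2.9]
grip_width: 0.0357
```

```bash
python3 sd.py s8; python3 z.py s8 295 120 80 75 8
```

```text
17.825 [0.6062 0.025  0.207 ] [ 0.5076  3.0998 -0.0004] 161.40098405390196 [-0.3602 -0.7742 -3.3777]
unit xy mm 33.11908054379188 68.56818171604287
```

View pics/s8z.png

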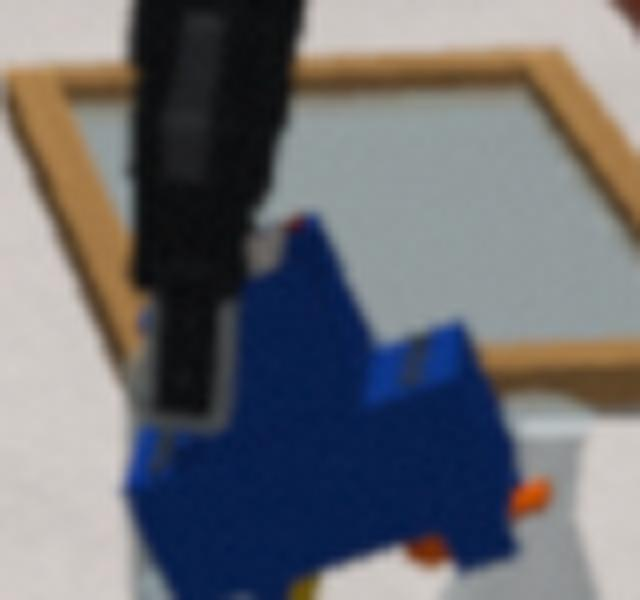

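```bash
python3 z.py s8 300 135 70 75 8
```

```text
(no output)
```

View pics/s8z.png

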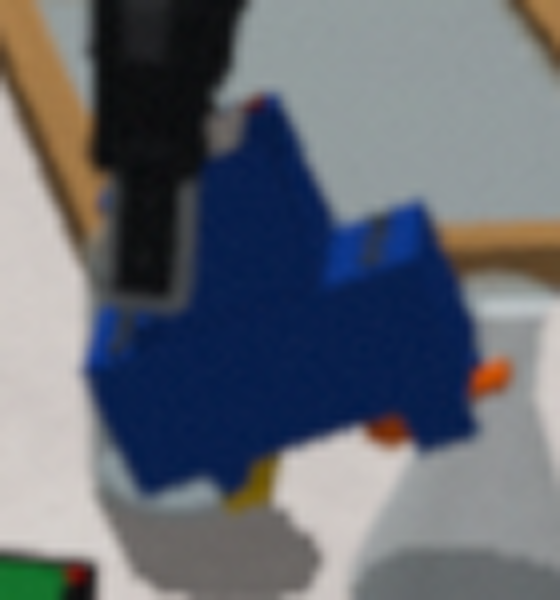

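```bash
cat >> tilt.py <<'E'
from scipy.optimize import least_squares
def fit(f,pts):
    R=np.array([k[0] for k in pts],float);W=np.array([f(*k[1]) for k in pts])
    def res(p):
        c,s=np.cos(p[2]),np.sin(p[2]); return (R@np.array([[c,s],[-s,c]])+p[:2]-W).ravel()
    q=least_squares(res,[50,150,.4]); return q.x,res(q.x).reshape(-1,2)
E
python3 - <<'E'
from tilt import *
for yo in (.0505,.045):
    f=setup('s8',300,135,8,yo)
    print(fit(f,[((-45,40),(88,372)),((-45,0),(145,495)),((22.5,40),(325,287)),((45,40),(415,258))]))
E
```

```text
(array([ 74.2674, 173.2083,   0.4688]), array([[-1.932 ,  0.4182],
       [-0.1939, -2.0638],
       [ 1.4972,  0.8307],
       [ 0.6287,  0.8149]]))
(array([ 74.6592, 176.035 ,   0.4688]), array([[-2.1588,  0.3623],
       [-0.3225, -2.3193],
       [ 1.6119,  0.9557],
       [ 0.8694,  1.0012]]))
```

>>> send_rows:
  moves: [15, -10, 0, 0, 35, -25, 0, 0, 60, -43, 0, 0, 80, -58, 0, 0, 90, -65, 0, 0, 90, -65, 20, 0, 90, -65, 35, 0, 90, -65, 35, 0]

```text
clock: 18.82
tcp_pos: [0.4996, -0.0074, 0.1697]
orientation: [-0.506, -3.097, -0.001]
contact_force: [0.0, -0.1, -2.5]
grip_width: 0.0355
```

```bash
python3 sd.py s9; python3 z.py s9 235 170 110 110 7; python3 -c "
from h import *
snap('wrist','w9.png')"
```

```text
18.875 [ 0.5002 -0.0072  0.1706] [-0.5058 -3.0985 -0.0013] -198.54284902641257 [ 0.3428  0.2749 -2.7895]
unit xy mm -56.68632336774775 3.549828697093814
```

View pics/s9z.png

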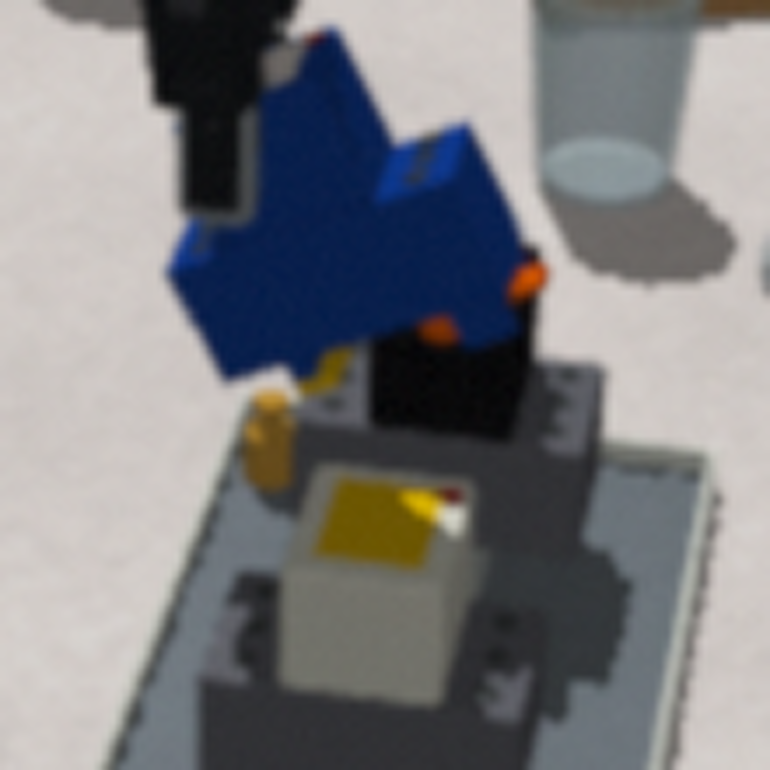

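View pics/w9.png

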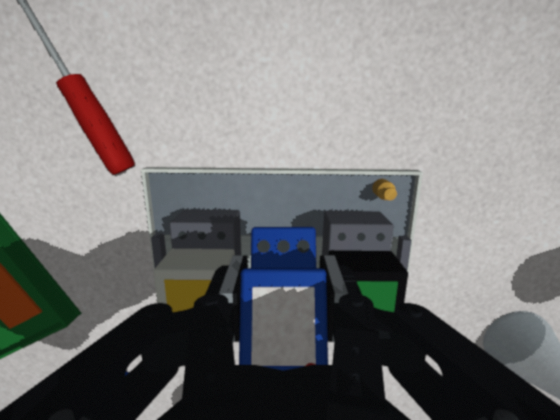

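Run:
```python
from tilt import *
f=setup('s9',235,170,7,-.0144)
q=fit(f,[((-45,40),(168,272)),((-45,0),(228,382)),((22.5,40),(378,203)),((45,40),(462,172))]);print(q, q[0][:2]-[-56.7,170.6])
# calibrate: known module white block top corners in same view (z 108, -y..): black block +y module near face y=43.6
g=setup('s9',235,170,7,-.0364)
print('white top gap edge',g(315,468),g(475,480))
D=dict(np.load('pics/s9.npz'))
```

```text
(array([-15.9064, 135.1345,   0.4651]), array([[-0.1796,  0.738 ],
       [ 0.3014, -0.9186],
       [ 1.2429,  1.3072],
       [-1.3647, -1.1265]])) [ 40.7936 -35.4655]
white top gap edge [-26.7575 105.1506] [ 18.4096 107.7617]
```

>>> send_rows:
  moves: [2, 0, 15, 0, 2, 0, 40, 0, 2, 0, 65, 0, 2, 0, 82, 0, 2, 0, 92, 0, 2, 0, 97, 0, 2, 0, 97, 0]

```text
clock: 19.8
tcp_pos: [0.4986, -0.007, 0.0748]
orientation: [0.507, 3.1, 0.0]
contact_force: [0.1, -0.4, -2.3]
grip_width: 0.0354
```

```bash
python3 sd.py s10; python3 z.py s10 235 190 100 110 7; python3 -c "
from h import *
snap('wrist','w10.png')
snap('scene','sc10.png')"; python3 z.py sc10 210 150 130 130 6
```

```text
19.85 [ 0.4988 -0.007   0.0751] [0.5074 3.0995 0.0002] 161.40549047509927 [ 0.4428  0.2013 -2.6702]
unit xy mm -58.04510985476471 3.2565108433121055
```

View pics/s10z.png

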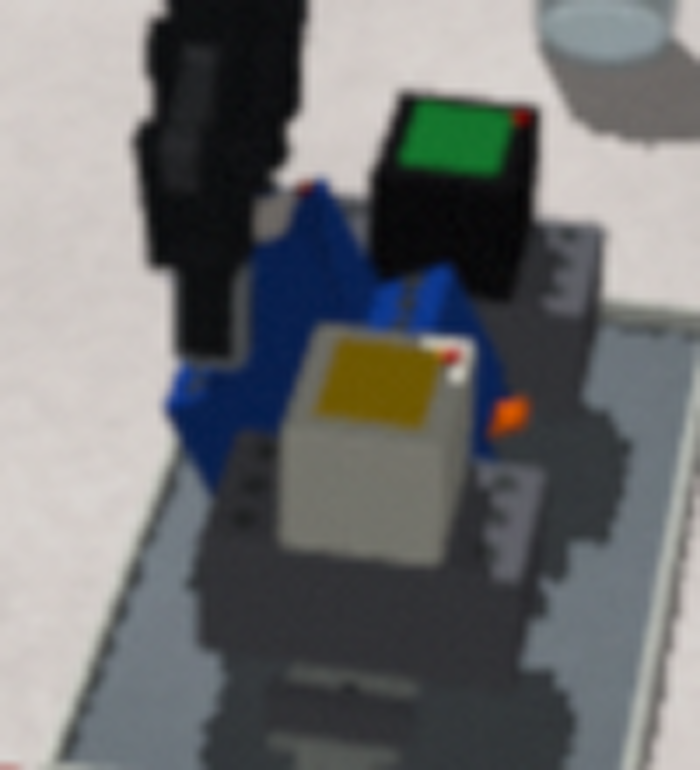

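View pics/sc10z.png

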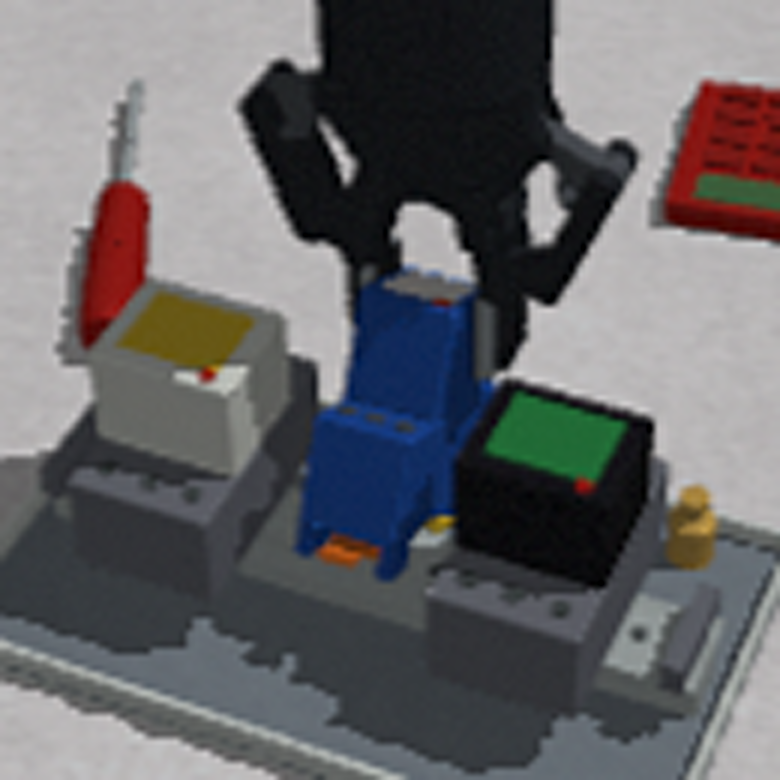

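Run:
```python
from tilt import *
f=setup('s10',235,190,7,-.0147)
A=f(168,408);t=.465;c,s=np.cos(t),np.sin(t);print(A,'seat',A-np.array([-45*c-40*s,-45*s+40*c]))
f9=setup('s9',235,170,7,-.0144);A=f9(168,272);print('s9 same way',A-np.array([-45*c-40*s,-45*s+40*c]))
g=setup('s10',235,190,7,-.0364);print('white',g(315,328),g(475,340))
```

```text
[-73.942   55.7655] seat [-15.7831  40.1917]
s9 same way [-15.7282 134.3914]
white [-26.7575 105.1506] [ 18.4096 107.7617]
```

>>> send_rows:
  moves: [1, 0, 1, 0, 2, 0, 3, 0, 2, 0, 5, 0, 2, 0, 5, 0]

```text
clock: 20.45
tcp_pos: [0.4963, -0.0065, 0.0695]
orientation: [-0.507, -3.1, 0.0]
contact_force: [0.7, 0.2, -3.0]
grip_width: 0.0351
```

```bash
python3 sd.py s11; python3 z.py s11 235 190 100 110 7
python3 - <<'E'
from h import *
snap('scene','sc11.png')
E
python3 z.py sc11 240 200 60 60 10
```

```text
20.5 [ 0.4964 -0.0065  0.0696] [-0.5075 -3.1001  0.0001] -198.59382608851067 [-0.1424 -0.4511 -2.6509]
unit xy mm -60.47731398764764 2.9977125178562196
```

View pics/sc11z.png

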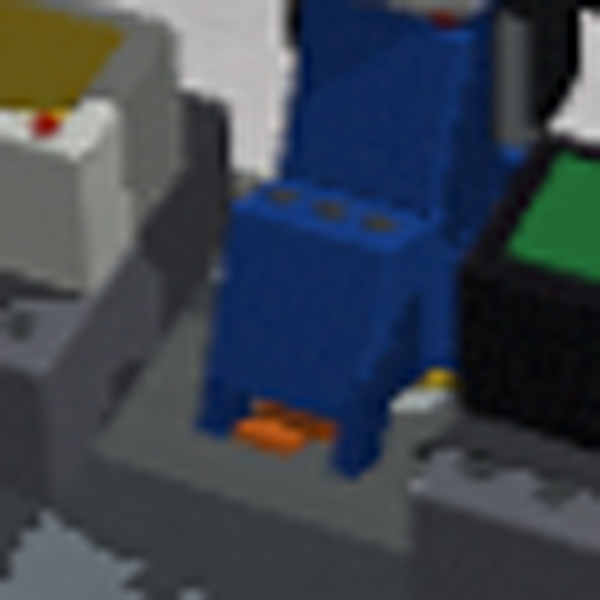

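View pics/s11z.png

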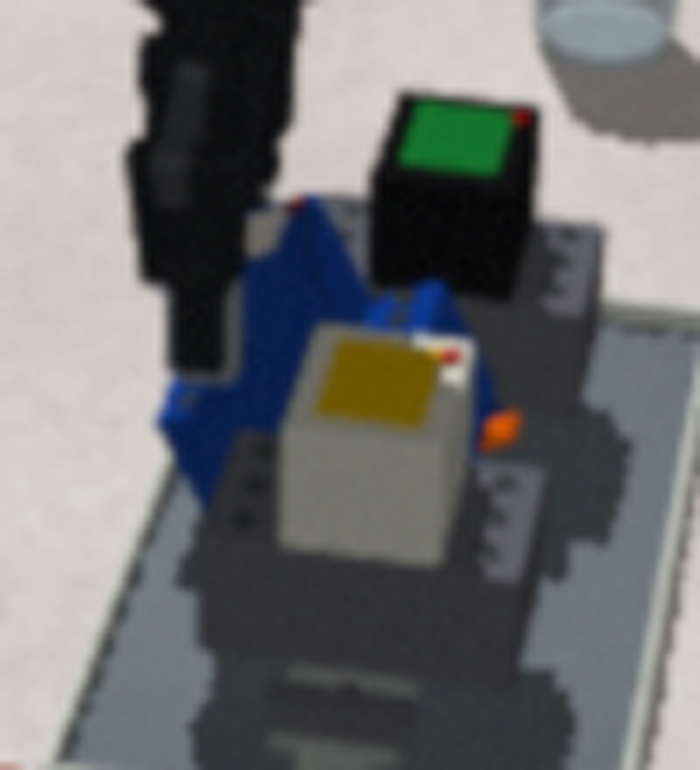

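>>> send_rows:
  moves: [-2, 0, 0, 0, -4, 0, 0, 0, -6, 0, 0, 0, -8, 0, 0, 0, -8, 0, 0, 0]
  newtons: 25

```text
clock: 21.18
tcp_pos: [0.5043, -0.0091, 0.0697]
orientation: [0.508, 3.1, 0.0]
contact_force: [0.4, -0.1, -3.0]
grip_width: 0.0354
```

```bash
python3 sd.py s12
```

```text
21.225 [ 0.5041 -0.009   0.0697] [-0.5077 -3.1003 -0.0001] -198.60061572901913 [-0.1761  0.2744 -2.6197]
unit xy mm -52.3602256029338 3.0908910478012386
```

>>> send_rows:
  moves: [-1, 0, 0, 0, -2, 0, 0, 0, -3, 0, 0, 0, -3, 0, 0, 0]

```text
clock: 21.72
tcp_pos: [0.5068, -0.0099, 0.0697]
orientation: [-0.507, -3.1, 0.0]
contact_force: [0.2, 0.3, -0.6]
grip_width: 0.035
```

>>> send_rows:
  moves: [-0.5, 0, -0.5, 0, -1.5, 0, -1, 0, -2, 0, -1, 0, -2, 0, -1, 0]

```text
clock: 22.22
tcp_pos: [0.5089, -0.0106, 0.0708]
orientation: [0.508, 3.1, -0.0]
contact_force: [-1.0, -0.0, -1.0]
grip_width: 0.0355
```

```bash
python3 sd.py s13; python3 z.py s13 235 190 100 110 7
python3 - <<'E'
from h import *
snap('scene','sc13.png')
E
python3 z.py sc13 240 200 60 60 10
```

```text
22.275 [ 0.5088 -0.0106  0.0707] [0.5076 3.1003 0.    ] 161.404159736233 [-0.4121  0.6745 -2.0682]
unit xy mm -47.386412976006405 3.1343813377723477
```

View pics/sc13z.png

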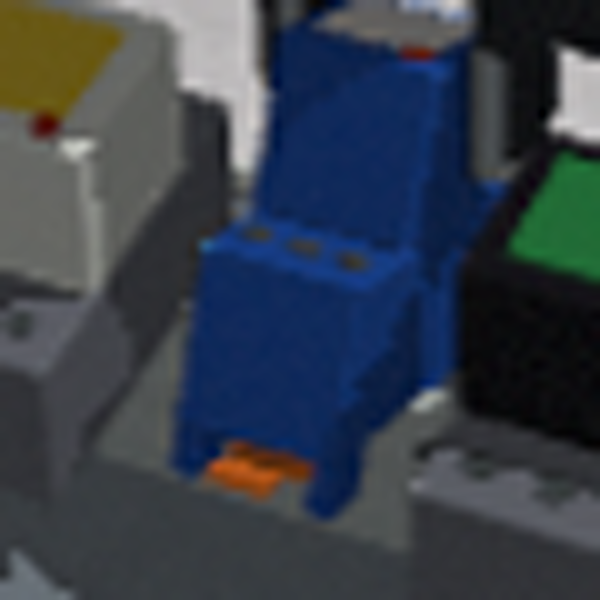

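View pics/s13z.png

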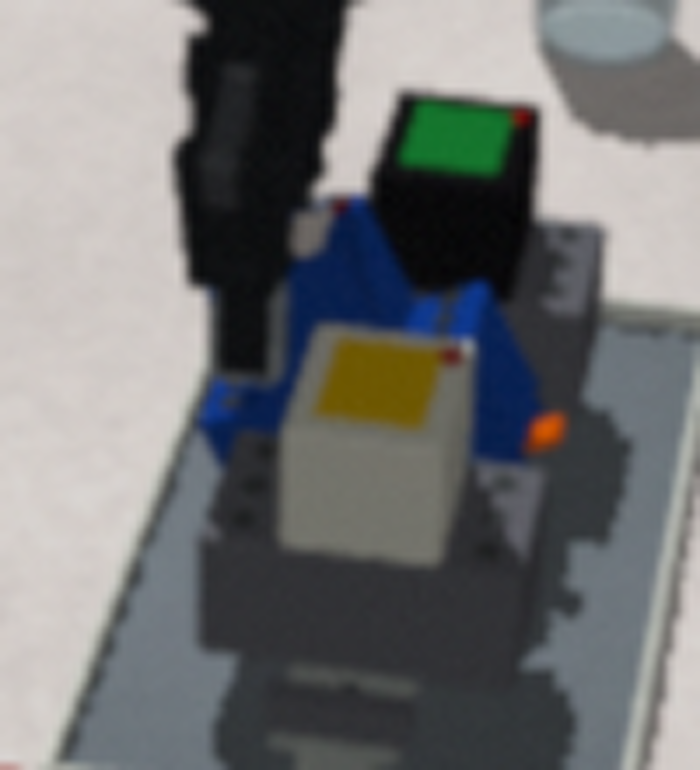

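>>> send_rows:
  moves: [-0.5, 0, -1, 0, -0.5, 0, -2, 0, -0.5, 0, -2, 0]

```text
clock: 22.7
tcp_pos: [0.5094, -0.0108, 0.0727]
orientation: [0.508, 3.1, 0.0]
contact_force: [0.2, -0.7, -2.4]
grip_width: 0.0359
```

>>> send_rows:
  moves: [0, 0, -1, 0, 0, 0, -2, 0, 0, 0, -2, 0]

```text
clock: 23.08
tcp_pos: [0.5092, -0.011, 0.0738]
orientation: [-0.508, -3.1, -0.001]
contact_force: [5.6, 0.5, -16.1]
grip_width: 0.0355
```

>>> send_rows:
  moves: [0, 0, 2, 0, 0, 0, 3, 0, -3, 0, 2, 0, -6.5, 0, 1, 0, -10, 0, 0, 0, -13, 0, -0.5, 0, -13, 0, -0.5, 0]

```text
clock: 23.95
tcp_pos: [0.5212, -0.0148, 0.0752]
orientation: [-0.507, -3.099, 0.0]
contact_force: [-4.4, 1.4, -0.6]
grip_width: 0.0357
```

```bash
python3 sd.py s14; python3 z.py s14 235 190 100 110 7
python3 - <<'E'
from h import *
snap('scene','sc14.png')
E
python3 z.py sc14 240 200 60 60 10
```

```text
24.0 [ 0.5212 -0.0149  0.0752] [-0.5074 -3.0995  0.0004] -198.5939022750077 [-4.9049  1.9655  0.8476]
unit xy mm -34.307207396180985 3.14959929518831
```

View pics/sc14z.png

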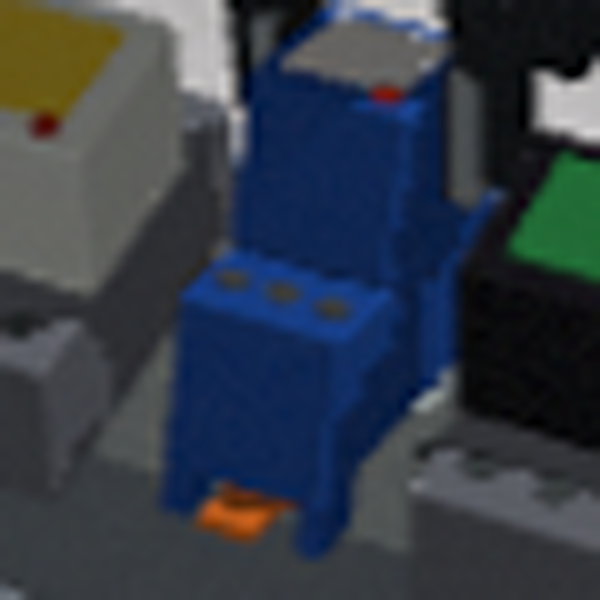

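View pics/s14z.png

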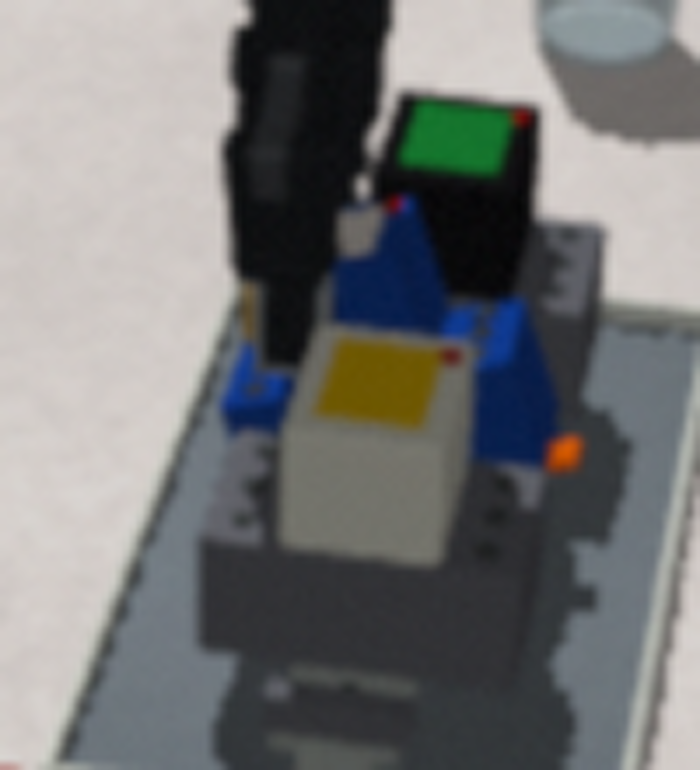

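>>> send_rows:
  moves: [-3, 0, -0.5, 0, -6, 0, -1, 0, -9, 0, -1, 0, -12, 0, -1, 0, -15, 0, -1, 0, -15, 0, -1, 0]

```text
clock: 24.8
tcp_pos: [0.5359, -0.0198, 0.0765]
orientation: [0.508, 3.1, -0.0]
contact_force: [-4.7, 1.1, 2.2]
grip_width: 0.0355
```

```bash
python3 sd.py s15; python3 z.py s15 235 190 100 110 7
python3 - <<'E'
from h import *
snap('scene','sc15.png')
E
python3 z.py sc15 240 200 60 60 10
```

```text
24.85 [ 0.5359 -0.0197  0.0766] [ 0.5075  3.1    -0.0005] 161.40557205244576 [-5.1526  1.6978  1.8567]
unit xy mm -18.797841150313314 3.317178931521298
```

View pics/sc15z.png

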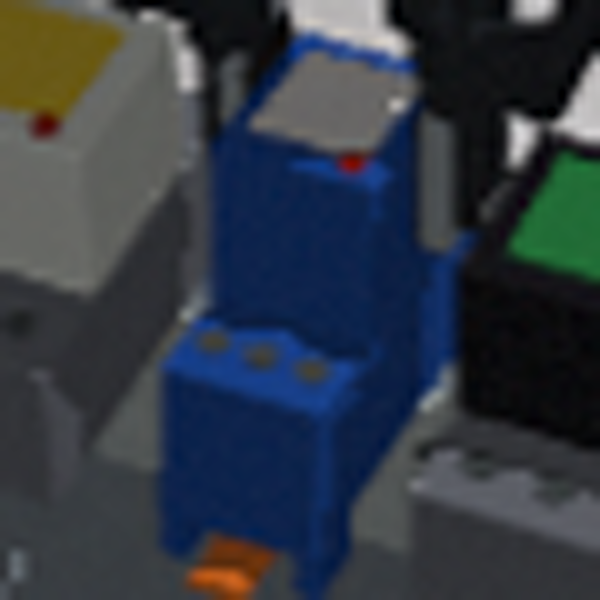

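View pics/s15z.png

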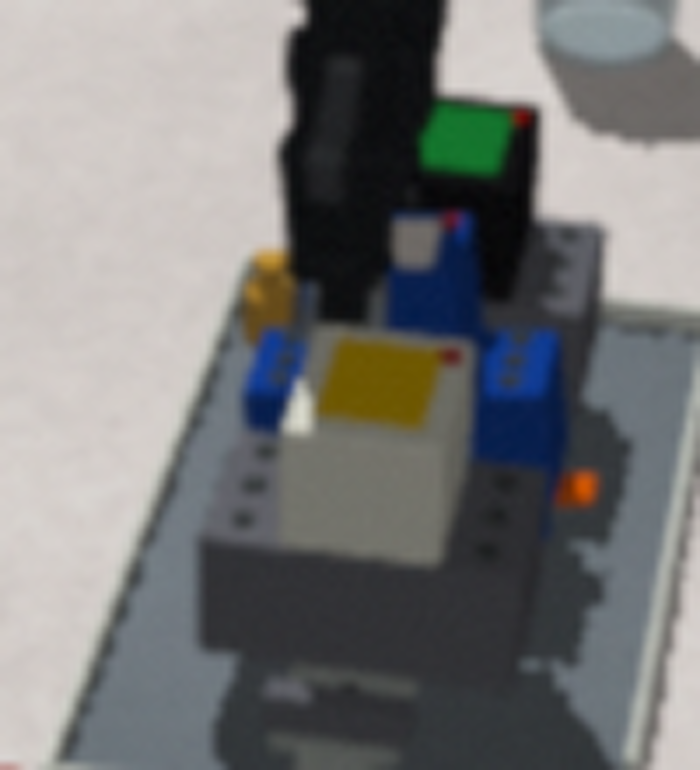

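>>> send_rows:
  moves: [-3, 0, 0, 0, -6, 0, 0, 0, -9, 0, 1, 0, -12, 0, 2, 0, -12, 0, 3, 0, -12, 0, 3, 0]

```text
clock: 25.65
tcp_pos: [0.5474, -0.0234, 0.0758]
orientation: [0.507, 3.099, -0.003]
contact_force: [-14.1, -0.8, 27.3]
grip_width: 0.0358
```

```bash
python3 sd.py s16; python3 z.py s16 235 190 100 110 7
python3 - <<'E'
from h import *
snap('scene','sc16.png')
E
python3 z.py sc16 240 200 60 60 10
```

```text
25.7 [ 0.5474 -0.0234  0.0758] [ 0.5071  3.0995 -0.0033] 161.4151959076965 [-14.0079   0.4609  27.3462]
unit xy mm -6.782641648119043 3.6026771470717005
```

View pics/sc16z.png

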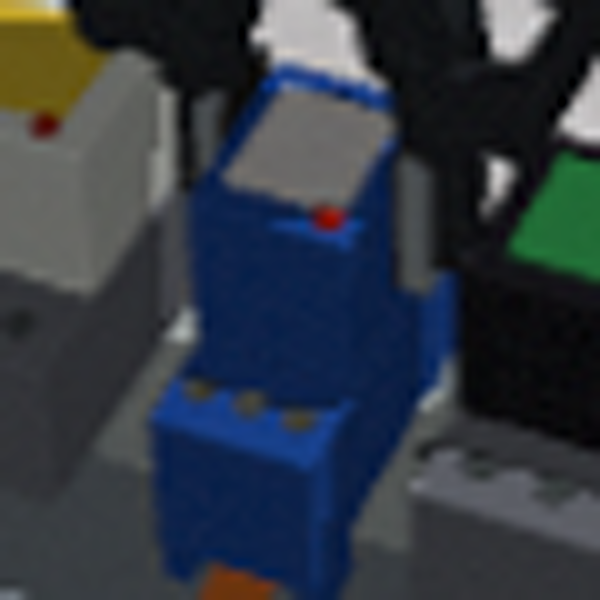

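View pics/s16z.png

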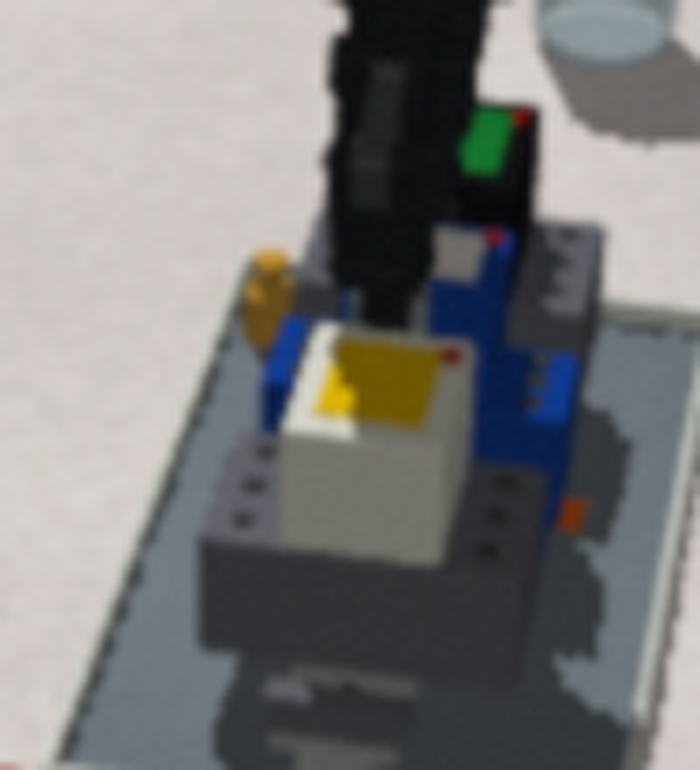

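>>> send_rows:
  moves: [0, 0, 0, 0, 0, 0, 0, 0, 0, 0, -10, 0, 0, 0, -30, 0, 0, 0, -60, 0, 0, 0, -80, 0, 0, 0, -80, 0]
  hand: 0.52

```text
clock: 26.62
tcp_pos: [0.5485, -0.0235, 0.1553]
orientation: [0.507, 3.096, 0.0]
contact_force: [0.6, -0.4, 0.5]
grip_width: 0.0411
```

```bash
python3 sd.py s17; python3 z.py s17 255 200 70 75 8
python3 - <<'E'
from h import *
snap('scene','sc17.png')
E
python3 z.py sc17 240 200 60 65 9
```

```text
26.675 [ 0.5476 -0.0237  0.154 ] [ 0.5079  3.0985 -0.0003] 161.3803757839181 [ 0.3633 -0.6483 -0.292 ]
unit xy mm -6.448841834818211 3.332358410500614
```

View pics/sc17z.png

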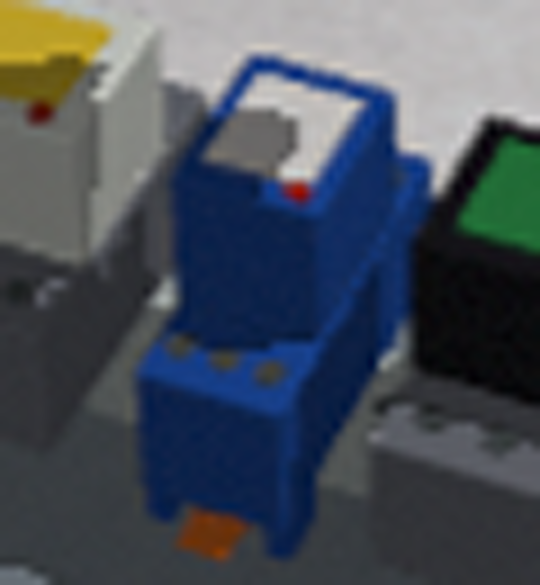

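View pics/s17z.png

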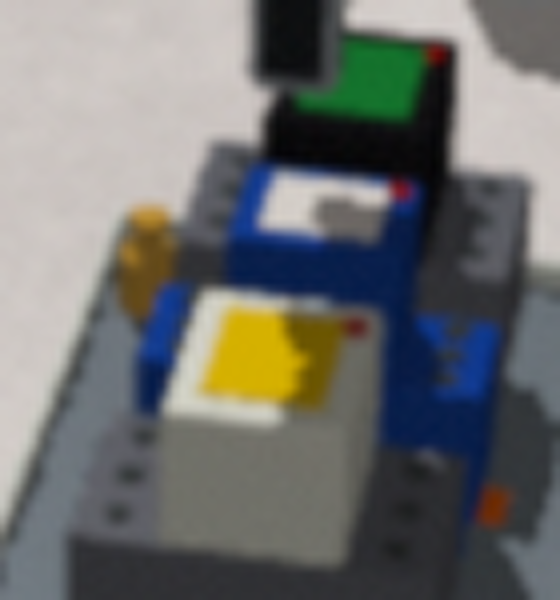

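Run:
```python
from tilt import *
f=setup('s17',255,200,8,-.0147)
a,b=f(228,238),f(412,250);print('block top',a,b,ang(a,b))
a,b=f(138,358),f(487,397);print('shoulders',a,b,ang(a,b))
g=setup('s17',255,200,8,-.0904);a,b=g(160,412),g(360,430);print('white top -y edge',a,b,ang(a,b))
g=setup('s17',255,200,8,.0436);a,b=g(267,105),g(447,115)
g=setup('s17',255,200,8,.0976)
```

```text
block top [-23.9062 108.4   ] [ 22.1807 111.4473] (np.float64(0.06602484410534), np.float64(46.18752510921407))
shoulders [-46.2592  68.7806] [43.173  70.3744] (np.float64(0.017818784527155535), np.float64(89.44640732271876))
white top -y edge [-25.9381 107.6363] [ 21.263  109.8267] (np.float64(0.04637186645868136), np.float64(47.251877681762956))
```

>>> send_rows:
  moves: [-15, 0, 0, 0, -35, 0, 0, 0, -42, 0, 15, 0, -42, 0, 45, 0, -42, 0, 68, 0, -42, 0, 78, 0, -42, 0, 80, 0]
  hand: 1

```text
clock: 27.6
tcp_pos: [0.5865, -0.0367, 0.0724]
orientation: [-0.507, -3.099, -0.0]
contact_force: [-0.2, 0.5, 0.3]
grip_width: -0.0002
```

>>> send_rows:
  moves: [0, 0, 2, 0, 0, 0, 4, 0, 0, 0, 6, 0, 0, 0, 7, 0]

```text
clock: 28.1
tcp_pos: [0.5884, -0.0371, 0.0676]
orientation: [0.508, 3.097, -0.0]
contact_force: [-1.0, -2.3, 13.1]
grip_width: -0.0
```

>>> send_rows:
  moves: [0, 0, 1.5, 0, 0, 0, 2.5, 0, 0, 0, 2.5, 0]

```text
clock: 28.48
tcp_pos: [0.5897, -0.0373, 0.0672]
orientation: [0.508, 3.095, -0.001]
contact_force: [-1.5, -2.3, 21.6]
grip_width: 0.0005
```

```bash
python3 sd.py s18
```

```text
28.525 [ 0.5897 -0.0373  0.0672] [ 0.5081  3.0946 -0.0013] 161.35029829256297 [-2.2947 -2.3822 20.7769]
unit xy mm 37.78684250306665 4.213599417510181
```

>>> send_rows:
  moves: [0, 0, -5, 0, 0, 0, -25, 0, 0, 0, -60, 0, 0, 0, -100, 0, 0, 0, -130, 0, 0, 0, -130, 0]

```text
clock: 29.28
tcp_pos: [0.5885, -0.0364, 0.1971]
orientation: [0.507, 3.095, 0.001]
contact_force: [0.1, -0.1, 0.1]
grip_width: -0.0002
```

```bash
python3 sd.py s19; python3 z.py s19 255 200 70 75 8
python3 - <<'E'
from h import *
snap('scene','sc19.png');snap('wrist','w19.png')
E
python3 z.py sc19 240 200 60 65 9
```

```text
29.325 [ 0.5875 -0.0369  0.1952] [ 0.5072  3.098  -0.    ] 161.40264019598166 [-0.5994 -0.3889 -1.1316]
unit xy mm 35.53315775885072 3.9329266777318845
```

View pics/sc19z.png

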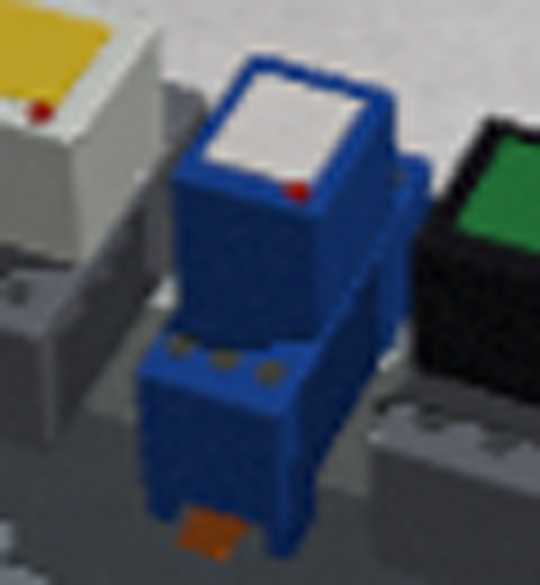

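View pics/s19z.png

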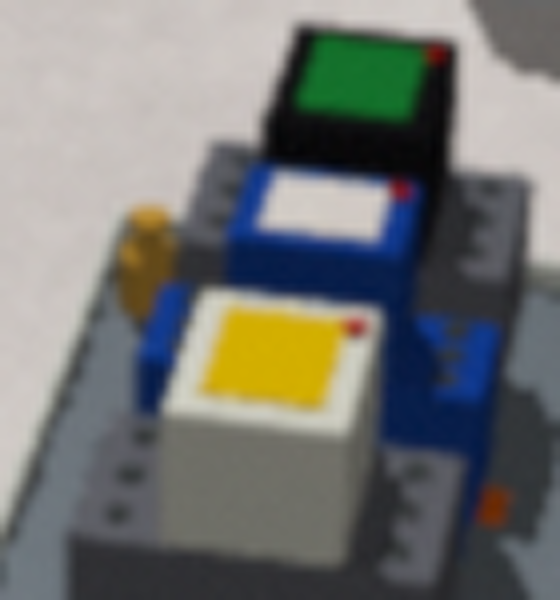

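View pics/w19.png

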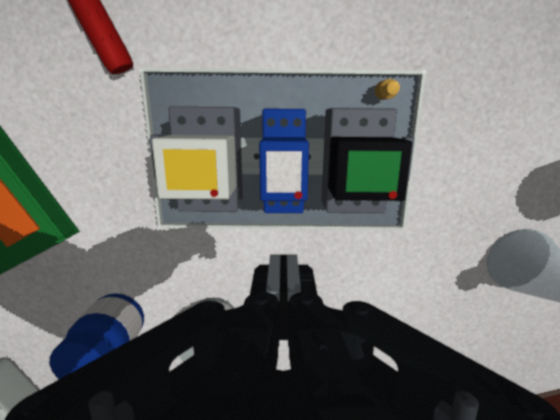

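>>> send_rows:
  moves: [25, 0, 0, 0, 60, 0, 0, 0, 75, 0, 20, 0, 75, 0, 60, 0, 75, 0, 95, 0, 75, 0, 115, 0, 75, 0, 122, 0, 75, 0, 123, 0]

```text
clock: 30.42
tcp_pos: [0.5162, -0.0128, 0.0709]
orientation: [0.507, 3.1, 0.0]
contact_force: [0.2, 0.4, -0.1]
grip_width: 0.0001
```

>>> send_rows:
  moves: [0, 0, 2, 0, 0, 0, 4, 0, 0, 0, 6, 0, 0, 0, 7, 0]

```text
clock: 30.92
tcp_pos: [0.5152, -0.0122, 0.0667]
orientation: [-0.507, -3.1, 0.004]
contact_force: [-16.9, -0.0, 42.9]
grip_width: -0.0
```

>>> send_rows:
  moves: [0, 0, -6, 0, 0, 0, -25, 0, 0, 0, -65, 0, 0, 0, -110, 0, 0, 0, -150, 0, 0, 0, -150, 0, 0, 0, -150, 0]

```text
clock: 31.8
tcp_pos: [0.5156, -0.0133, 0.2139]
orientation: [0.508, 3.1, -0.001]
contact_force: [-0.2, 0.0, -0.3]
grip_width: 0.0
```

```bash
python3 sd.py s20; python3 z.py s20 205 195 160 225 2.6
python3 - <<'E'
from h import *
snap('scene','sc20.png')
E
python3 z.py sc20 90 150 270 160 2.8
```

```text
31.85 [ 0.5153 -0.0133  0.2132] [-0.5077 -3.0992  0.0007] -198.605310278935 [-0.3952  0.2982 -0.4994]
unit xy mm -40.42252129681094 2.6744121507239282
```

View pics/sc20z.png

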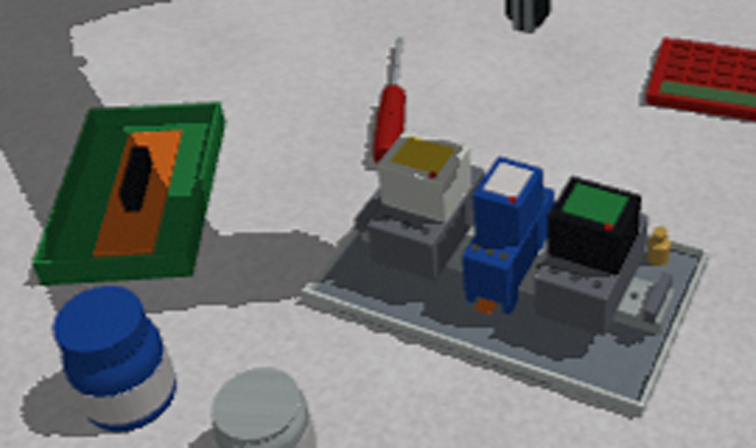

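View pics/s20z.png

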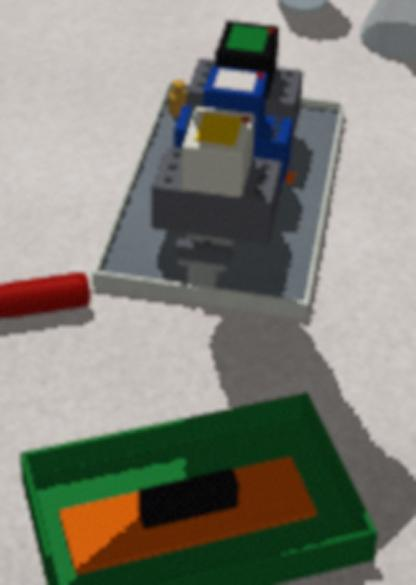

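```bash
python3 z.py s20 255 200 70 75 8
python3 - <<'E'
import cv2,numpy as np
a=cv2.imread('pics/s20.png').astype(int);b=cv2.imread('pics/s19.png').astype(int)
d=np.abs(a-b).max(2)[215:270,270:322];print((d>40).sum(),d.size)
c=cv2.imread('pics/sc20.png').astype(int);e=cv2.imread('pics/sc19.png').astype(int)
d=np.abs(c-e).max(2)[203:265,252:292];print((d>40).sum(),d.size)
E
```

```text
335 2860
18 2480
```

View pics/s20z.png

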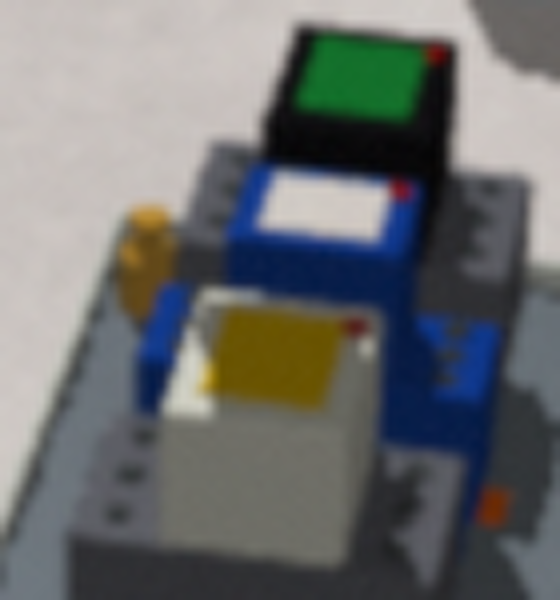

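The relay has not moved between the two pictures; only the shadow changed. It sits level with its neighbours. The block top is at about x (230–420), y (175–240) in the crop, and the foot is tucked in near (493,508). The cover lies flat in the tray, so I am handing in.

```bash
python3 -c "
from bench import r
print(r.hand_in())"
```

```text
the job is handed in; nothing more can be done
None
```

I laid the orange cover flat in the green tray, then hooked the relay under the rail's near edge and rocked it down until it was home. I handed in at about 32 s, with the gripper about 0.1 m clear of everything.

**How the tilt was made:** the tool cannot tilt, so I turned the relay in the grip to about 0.47 rad. I did this by pushing its lower end lightly (about 8 N sideways) against the far face of the fixed black module.

**Hook:** a small upward tug met about 16 N of resistance, so the lip was under the near flange.

**Home:** the foot-end shoulder held at 67.2 mm under 21 N and the lip-end shoulder at 66.7 mm under 43 N (nominal 68 mm). The relay did not move or lift under either press, and it looks unchanged in the before-and-after pictures. I did not see the click directly; I infer it from this.

**Disagreements:**
- The side-camera tilt readings of the seated relay were 0.02 and 0.07 rad, but the fixed white module also read 0.05, so I put that down to camera bias.
- The side and wrist cameras differed by about 2.5 mm across the rail, and I resolved that by touch.
- The probe on the lip end went to 43 N, harder than I meant. It was the fingertips pressing, not the gripper body, so I don't think it breaks the 40 N limit, but it is above that figure.

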